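Turn the vial caddy and stack it on the sample tote

ROBOT

A 6-joint arm with a two-finger parallel gripper is mounted at the origin on the work surface. World frame = base frame: x ahead of the robot, y to its left, z up, the work surface at z = 0. Lengths are in m, angles in rad, forces in N, time in s.
With the tool pointing down it reaches from about 0.375 to 0.975 m from the base axis. Payload 3.8 kg.
Tool frame: the origin (TCP) lies at the very end of the fingers, on their centre line; the grasp point (between the pads) lies 19 mm behind it (bot.grip_point_offset is the distance from the TCP to the grasp point, in m); z points along the fingers, x is the direction in which the jaws open and shut, and the axes are right-handed (so a half turn about z gives the same grasp; the last joint's range is limited). The gripper opens to 85 mm and grips with 20 to 120 N. Pads are 22 mm wide; open, the fingers measure 114 mm over their backs; the gripper's body (76 mm by 85 mm) begins 54 mm behind the grasp point. The pads swing forward as they close: fully open they stand 13 mm farther back than shut.
Start: joints at [-1.189, 0.264, 1.604, -0, 1.274, -0.037], TCP at [0.274, -0.617, 0.205] pointing down, gripper open.
Joint ranges: [-2.63, 2.63], [-0.94, 2.18], [0.31, 2.57], [-1.31, 4.45], [0, 2.66], [-2.55, 2.55]. Speed limits (rad/s): [2.57, 2.57, 3.14, 3.14, 3.14, 3.14].

INTERFACE

Orientations are given as a rotation vector (axis times angle).
In Python, from workcell import bot, read_camera gives the robot as it stands.
- The arm moves only by the tool arm_command, never from a script. Its argument "rows" is a list of rows, each an object with "delta_rot": the turn, a rotation vector about the tool's x, y, z in rad, a list of three; "xyz": the shift along the tool's x, y, z in m, a list of three; "gripper": the finger opening in m, from 0 to 0.0854. A call has 1 to 12 rows; each row shifts and turns the commanded pose from where the row before left it, along the tool's axes as they then stand; what a row does not reach is not made up. A row lasts 1/10 s, in which the tool goes at most 50 mm and 8.59 degrees, less where a joint would pass 70% of its speed; a pose out of reach is approached as far as the arm can. A call is refused whole if a number of a shift passes 0.05 or a number of a turn 0.15, either way. A call with a gripper value outside its range is refused whole. The fingers move at their own pace and stop on an object; "force" is the grip in N (left out, the last holds). Time passes only in rows, so rows that do not move let the fingers close. It gives the time, the measured TCP pose, the force and the opening at its end, in the units of the state.
- bot.read_state(): the state, without advancing time (a new reading comes with each control period).
- read_camera(name): name is "side" or "top" or "wrist"; returns a dict with "pixels" (384x512x3 uint8, red, green, blue), "range_z" (384x512 float32, m along the optical axis (not along the pixel's ray), 0 where there is no reading), "intrinsics" (3x3 intrinsics, pixels), "camera_from_world" (4x4, takes a point from world to camera coordinates). Camera axes: x right, y up, looking along -z (the intrinsics and any distortion apply to the point x, -y, -z); pixel columns grow to the right and rows downward; lengths in m; the calibration is good to about 2 mm. The wrist camera is an equidistant fisheye: a pixel r from the principal point sees the ray r / f radians off the axis. A picture is of the moment at which its call begins.
- bot.finish_job(): hands the job in, once; it reports no verdict.
The state is a dict: "time": time; "q": joint angles; "joint_vel": joint speeds; "joint_torque": joint torques, N m; "tool_pos": TCP position; "tcp_rot": TCP orientation; "wrist_force": force on the tool from outside, world axes, zero at the start; "torque": the same for the moment, N m; "width": opening from 0.0 (shut) to 1.0 (fully open).
Only numpy, scipy, OpenCV 4.12 (cv2) and the standard library are available. Lean on these libraries where they do the work, as an engineer would, in place of code of your own. Each camera call takes 0.05 s, during which the arm holds its last target.

TASK

Pick up the vial caddy, turn it half round so that it stacks instead of nesting, and set it on the tote that holds the three sample jars: feel for the pockets of that tote's loose metal collar with the caddy's feet, wherever the collar happens to stand, and let all four feet down into them. Only then slide caddy and collar together along the tote until the collar stops at the stop block, let go and leave the caddy level and fully seated. There is glass in it: keep it upright, never knock or press it on that tote harder than about 40 N, do not set it on the empty tote, and leave the jars, the stack of cups and the amber bottle undisturbed.

Things in the scene. Friction and masses are not known exactly. Their poses are not given: they have to be found in the camera images.
- caddy: grey open vial caddy, box 190 (x) x 116 (y) x 70 mm, 4 mm walls, 0.4 to 0.65 kg, with two fixed racks of vials (tops under 60 mm), a handle wall across its middle and four side feet. Origin: centre of the underside; z up; +x towards the end with the blank card holder. It starts on the bench, its +x within about 0.65 rad of the sample tote's +x
- caddy_grip (a point): middle of the caddy's grip bar, 92 mm above its underside at x = y = 0. The bar is 14 mm thick in the caddy's x, 108 mm long in y, and spans 76 to 110 mm above the underside. Grasp from above, fingers closing along the caddy's x; the box has room either side of the bar
- caddy_card_end (a point): middle of the outside of the caddy's +x end wall, 95 mm from its centre, 35 mm above its underside
- caddy_foot (a point): centre of one foot (caddy x = +75, y = +64 mm). The four feet are at x = +75 and -31 mm on both long sides, 20 mm long in x, 14 mm high, flush with the underside, sticking out 12 mm to |y| = 70 mm. Caddy +x along tote +x: they fall through the collar's slots and it nests. Turned half round (caddy +x along tote -x): they fit the pockets and it stacks
- sample_tote: the grey tote with three jars in it, fixed to the bench, 286 x 176 mm, rim 84 mm high. On the rim a 16 mm thick metal collar (frame 236 x 168 mm, opening 200 x 124 mm, top 100 mm above the bench) slides along the tote's x. Origin: on the bench under the collar's centre when the collar is home; the box spans x = -128 to +158 mm; z up, +x within 0.25 rad of away from the robot
- tote_rim (a point): top of the tote's +x end wall, 155 mm from its origin, 84 mm up. The collar's long sides have, at collar x = -75 and +31 mm, blind pockets 25 mm long, 8 mm deep (floors 92 mm above the bench), reaching from the opening (|y| 62) to |y| 74 mm; at x = +75 and -31 mm are open slots of the same outline. Play of the feet in the pockets: 2.5 mm each way in x, 4 mm in y
- tote_stop (a point): face of the stop block on the tote's -x end, at x = -119 mm, 100 mm up; the collar is home when slid in the tote's -x direction until it stops here. At the start the collar stands 12 to 30 mm off home, towards the tote's +x; its place is not measured. About 9 N moves it and it stays where it is left
- tote_seat (a point): where the caddy's origin must finally be: over the sample tote's origin, 92 mm above the bench (8 mm below the collar's top)
- empty_tote: a fixed tote of the same make and size with nothing in it and a like collar, same origin and axes: leave it alone
- jar0: small capped glass sample jar, 42 mm diameter, 64 mm high, loose on the floor of the sample tote; origin: centre of its underside
- jar1: small capped glass sample jar, 42 mm diameter, 64 mm high, loose on the floor of the sample tote; origin: centre of its underside
- jar2: small capped glass sample jar, 42 mm diameter, 64 mm high, loose on the floor of the sample tote; origin: centre of its underside
- cup_stack: stack of white sample cups, 46 mm diameter, 112 mm high, a bystander on the bench; origin: centre of its underside
- reagent_bottle: amber bottle, 64 mm diameter, 130 mm high, a bystander on the bench; origin: centre of its underside
There are look-alikes about, which are no part of the job. Leave any purple look-alike of the caddy alone.

How it is judged:
On the way:
1. the caddy, turned half round, has its feet down in the collar's pockets while the collar still stands off its stop (caddy 4 mm or more short of home) (z of caddy in the frame of sample_tote between 0.0885 and 0.0945 m and y of caddy in the frame of sample_tote between -0.006 and 0.006 m and angle between the x axis of caddy and the x axis of sample_tote, either way round below 0.06 rad and angle between caddy's own z axis and vertical below 0.04 rad and x of caddy_card_end in the frame of sample_tote below -0.04 m and x of caddy in the frame of sample_tote between 0.004 and 0.036 m), for 0.1 s.
At the end, for the whole second after the job is handed in: the caddy rests released, turned half round, feet in the pockets of the sample tote's collar (underside 88.5 to 94.5 mm above the bench, level within 0.04 rad, aligned within 0.06 rad), within 4 mm along and 6 mm across of the collar's home position, at rest (z of caddy in the frame of sample_tote between 0.0885 and 0.0945 m and y of caddy in the frame of sample_tote between -0.006 and 0.006 m and angle between the x axis of caddy and the x axis of sample_tote, either way round below 0.06 rad and angle between caddy's own z axis and vertical below 0.04 rad and x of caddy_card_end in the frame of sample_tote below -0.04 m and x of caddy in the frame of sample_tote between -0.004 and 0.004 m and linear speed of caddy below 0.01 m/s); the robot touches nothing.
It fails at once if the caddy presses or knocks on the sample tote with more than 45 N (contact force between caddy and sample_tote above 45 N).
It fails at once if the caddy is set or pressed on the empty tote (contact force between caddy and empty_tote above 5 N).
It fails at once if the caddy is tipped by more than 0.35 rad (angle between caddy's own z axis and vertical above 0.35 rad).
It fails at once if a sample jar is touched by the caddy or disturbed (contact force between caddy and jar0 above 1 N or contact force between caddy and jar1 above 1 N or contact force between caddy and jar2 above 1 N or distance of any of jar0, jar1, jar2 from where it was at the start of the episode above 0.02 m).
It fails at once if the cup stack or amber bottle is moved by more than 30 mm (distance of any of cup_stack, reagent_bottle from where it was at the start of the episode above 0.03 m).
It also fails if it takes over 56 s, if anything falls off the work surface, if the arm or the gripper's body presses on something with over 40 N, if the wrist force passes 120 N, or if a joint passes its speed limit or range.

## Working session

There is one attempt and no reset: what is moved stays moved. The work goes in short steps, Python scripts to look and compute and a tool call to move; the robot and the scene stay as the last step left them, time stands still between calls to the robot, and variables do not carry over. Pictures are saved under pics/ and viewed, and the job is handed in when it is done.

Besides the shell and the picture viewer there is one more tool, called after "Emit:" by a JSON object that holds its "name" and its "arguments". arm_command: Moves the arm, as the interface text tells. Its arguments: {"type":"object","properties":{"rows":{"type":"array","items":{"type":"object","properties":{"delta_rot":{"type":"array","items":{"type":"number"}},"xyz":{"type":"array","items":{"type":"number"}},"gripper":{"type":"number"}}}},"force":{"type":"number"}},"required":["rows"]}

```bash
mkdir -p pics; ls; python3 - <<'E'
from workcell import bot, read_camera
import cv2, numpy as np
print(bot.read_state())
for n in ["side","top","wrist"]:
    c=read_camera(n)
    cv2.imwrite(f"pics/{n}0.png",c["pixels"][:,:,::-1])
    print(n,c["intrinsics"].tolist(),np.round(c["camera_from_world"],3).tolist())
    print([k for k in c])
    np.savez(f"{n}0.npz",**{k:c[k] for k in c if not isinstance(c[k],str)})
print(bot.grip_point_offset)
E
```

```text
pics
{'time': 0.0, 'q': array([-1.18891194e+00,  2.64759791e-01,  1.60539777e+00, -6.74563637e-06,
        1.27373268e+00, -3.69048065e-02]), 'joint_vel': array([-0.00089889, -0.00018486,  0.00086369, -0.00036838,  0.00026856,
        0.00169715]), 'joint_torque': array([-3.78513350e-04, -5.15109944e+01, -3.67315722e+01, -5.50048535e-04,
        1.29258778e-02,  1.91688849e-05]), 'tool_pos': array([ 0.27418065, -0.6159131 ,  0.20324482]), 'tcp_rot': array([-2.63358097,  1.71043194,  0.00295671]), 'wrist_force': array([-0.94391816, -0.56842744, -0.0530843 ]), 'torque': array([-0.02418901,  0.04877292, -0.00815661]), 'width': 1.0036789779406268}
side [[414.60763901960115, 0.0, 250.58087060449714], [0.0, 414.60763901960115, 191.17392034122292], [0.0, 0.0, 1.0]] [[-0.666, -0.746, 0.014, 0.335], [0.563, -0.489, 0.666, -0.322], [-0.49, 0.451, 0.746, -0.959], [0.0, 0.0, 0.0, 1.0]]
['pixels', 'range_z', 'intrinsics', 'camera_from_world']
top [[417.21871749843046, 0.0, 253.7995920121691], [0.0, 417.21871749843046, 194.1463690675424], [0.0, 0.0, 1.0]] [[-0.02, -1.0, 0.008, 0.025], [0.98, -0.018, 0.198, -0.466], [-0.198, 0.011, 0.98, -1.024], [0.0, 0.0, 0.0, 1.0]]
['pixels', 'range_z', 'intrinsics', 'camera_from_world']
wrist [[297.3186396354542, 0.0, 256.8343016274756], [0.0, 297.3186396354542, 191.61357092539814], [0.0, 0.0, 1.0]] [[0.406, -0.914, -0.002, -0.674], [0.877, 0.39, -0.282, 0.036], [0.258, 0.113, 0.959, -0.379], [0.0, 0.0, 0.0, 1.0]]
['pixels', 'range_z', 'intrinsics', 'camera_from_world']
0.0187
```

View pics/top0.png

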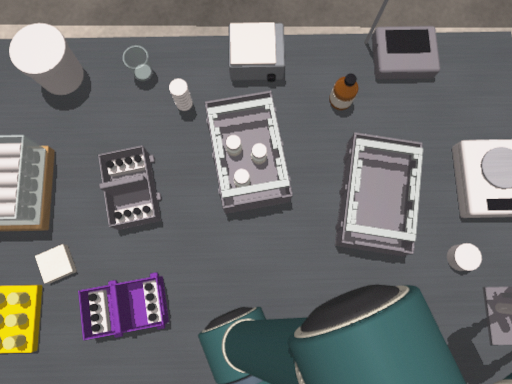

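View pics/side0.png

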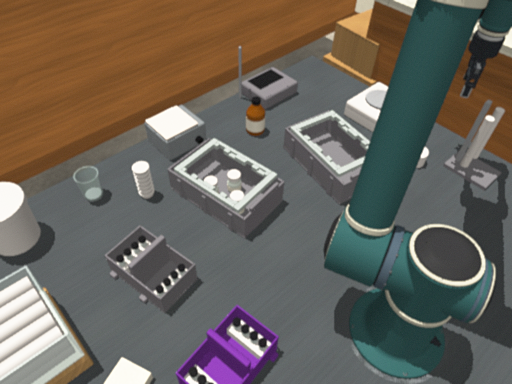

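View pics/wrist0.png

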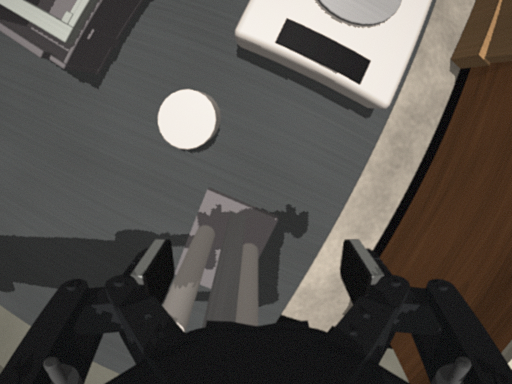

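```bash
python3 - <<'E'
import cv2, numpy as np
t=cv2.imread("pics/top0.png");s=cv2.imread("pics/side0.png")
a=cv2.resize(t[135:240,85:175],None,fx=5.5,fy=5.5,interpolation=cv2.INTER_CUBIC)
b=cv2.resize(t[85:215,195:300],None,fx=4.5,fy=4.5,interpolation=cv2.INTER_CUBIC)
cv2.imwrite("pics/ct.png",a);cv2.imwrite("pics/tt.png",b)
cv2.imwrite("pics/cs.png",cv2.resize(s[215:320,95:210],None,fx=5,fy=5,interpolation=cv2.INTER_CUBIC))
cv2.imwrite("pics/ts.png",cv2.resize(s[125:245,160:295],None,fx=5,fy=5,interpolation=cv2.INTER_CUBIC))
E
```

```text
(no output)
```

View pics/ct.png

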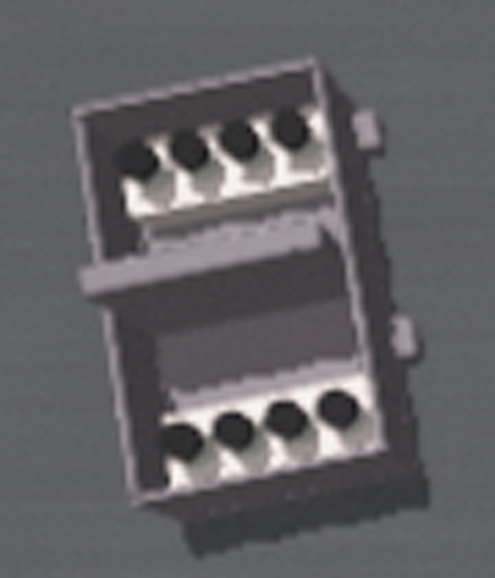

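View pics/tt.png

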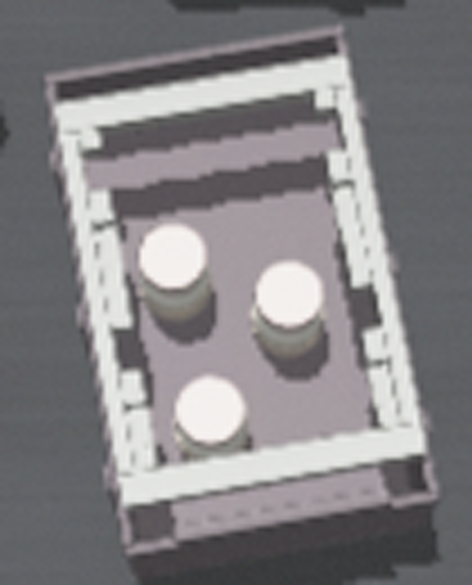

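View pics/cs.png

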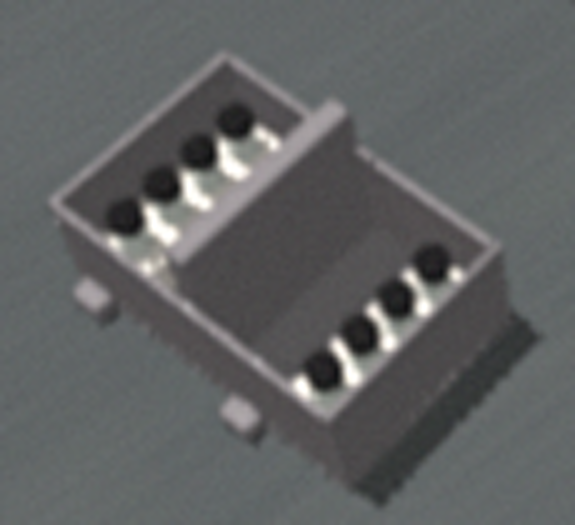

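View pics/ts.png

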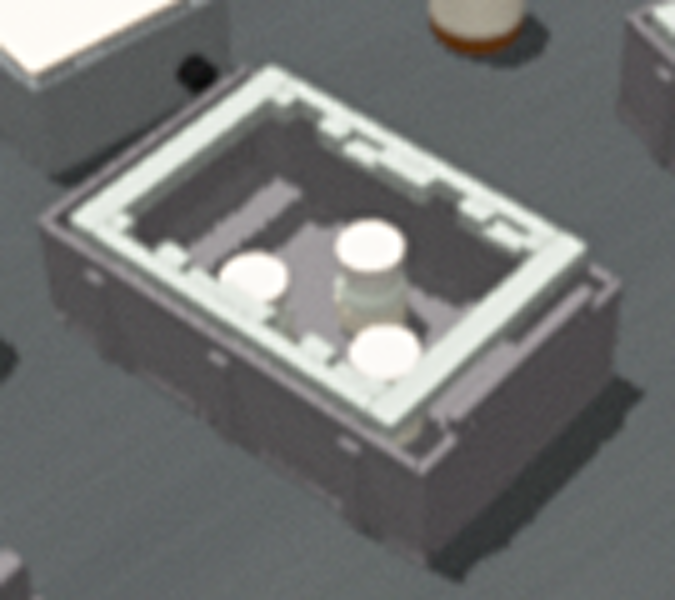

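```bash
cat > h.py <<'E'
import numpy as np, cv2
def load(n):
    d=np.load(n); return {k:d[k] for k in d}
def rays(c,uv):
    K=c["intrinsics"]; uv=np.atleast_2d(uv).astype(float)
    return np.c_[(uv[:,0]-K[0,2])/K[0,0],-(uv[:,1]-K[1,2])/K[1,1],-np.ones(len(uv))]
def toworld(c,p):
    T=np.linalg.inv(c["camera_from_world"]); return p@T[:3,:3].T+T[:3,3]
def plane(c,uv,z):
    r=rays(c,uv);T=np.linalg.inv(c["camera_from_world"]);d=r@T[:3,:3].T;o=T[:3,3]
    return o+d*((z-o[2])/d[:,2])[:,None]
def cloud(c):
    h,w=c["range_z"].shape; v,u=np.mgrid[:h,:w]
    uv=np.c_[u.ravel(),v.ravel()]
    return toworld(c,rays(c,uv)*c["range_z"].reshape(-1,1)).reshape(h,w,3)
def proj(c,P):
    P=np.atleast_2d(P);T=c["camera_from_world"];q=P@T[:3,:3].T+T[:3,3];K=c["intrinsics"]
    return np.c_[K[0,0]*q[:,0]/-q[:,2]+K[0,2],K[1,1]*-q[:,1]/-q[:,2]+K[1,2]]
E
python3 - <<'E'
from h import *
for n in ["top","side"]:
    c=load(n+"0.npz"); P=cloud(c)
    if n=="top": boxes={"caddy":(85,135,175,240),"tote":(195,85,300,215),"empty":(335,125,430,260)}
    else: boxes={"caddy":(95,215,210,320),"tote":(160,125,295,245)}
    for k,(a,b,d,e) in boxes.items():
        q=P[b:e,a:d].reshape(-1,3); 
        hist,ed=np.histogram(q[:,2],bins=np.arange(-0.01,0.14,0.004))
        print(n,k,[(round(ed[i],3),int(hist[i])) for i in range(len(hist)) if hist[i]>20])
        for lo,hi in ([(0.064,0.075),(0.1,0.118)] if k=="caddy" else [(0.078,0.089),(0.096,0.104)]):
            m=(P[b:e,a:d,2]>lo)&(P[b:e,a:d,2]<hi)
            w=P[b:e,a:d][m]; r=cv2.minAreaRect(w[:,:2].astype(np.float32)*1000)
            print("  ",lo,m.sum(),np.round(r[0],1),np.round(r[1],1),round(r[2],2), "meanz",w[:,2].mean().round(4))
E
```

```text
top caddy [(np.float64(-0.01), 68), (np.float64(-0.006), 1992), (np.float64(-0.002), 3381), (np.float64(0.002), 677), (np.float64(0.006), 124), (np.float64(0.01), 104), (np.float64(0.014), 108), (np.float64(0.018), 95), (np.float64(0.022), 154), (np.float64(0.026), 399), (np.float64(0.03), 228), (np.float64(0.034), 110), (np.float64(0.038), 128), (np.float64(0.042), 124), (np.float64(0.046), 129), (np.float64(0.05), 170), (np.float64(0.054), 339), (np.float64(0.058), 190), (np.float64(0.062), 141), (np.float64(0.066), 270), (np.float64(0.07), 83), (np.float64(0.078), 25), (np.float64(0.086), 28), (np.float64(0.09), 21), (np.float64(0.094), 23), (np.float64(0.102), 46), (np.float64(0.106), 179), (np.float64(0.11), 40)]
   0.064 427 [490.8 338.9] [190.9 116.8] 11.19 meanz 0.068
   0.1 277 [490.9 338.5] [ 15.2 107.4] 11.14 meanz 0.1076
top tote [(np.float64(-0.01), 43), (np.float64(-0.006), 1851), (np.float64(-0.002), 3742), (np.float64(0.002), 2515), (np.float64(0.006), 921), (np.float64(0.01), 52), (np.float64(0.014), 40), (np.float64(0.018), 34), (np.float64(0.022), 32), (np.float64(
[... 2520 characters left out ...]
014), 229), (np.float64(0.018), 241), (np.float64(0.022), 265), (np.float64(0.026), 230), (np.float64(0.03), 264), (np.float64(0.034), 259), (np.float64(0.038), 258), (np.float64(0.042), 255), (np.float64(0.046), 237), (np.float64(0.05), 223), (np.float64(0.054), 210), (np.float64(0.058), 210), (np.float64(0.062), 194), (np.float64(0.066), 278), (np.float64(0.07), 400), (np.float64(0.074), 217), (np.float64(0.078), 261), (np.float64(0.082), 388), (np.float64(0.086), 458), (np.float64(0.09), 364), (np.float64(0.094), 300), (np.float64(0.098), 1089), (np.float64(0.102), 280)]
   0.078 988 [575.1  -6.9] [419.5 454.6] 58.06 meanz 0.0842
   0.096 1505 [567.3  27.9] [263.1 567.4] 9.92 meanz 0.1003
```

```bash
python3 - <<'E'
from h import *
th=np.deg2rad(9.28); C=np.array([.5797,.0311])-0.015*np.array([np.cos(th),np.sin(th)])
print("origin",C)
R=np.array([[np.cos(th),np.sin(th)],[-np.sin(th),np.cos(th)]])
for n in ["top","side"]:
    c=load(n+"0.npz"); P=cloud(c); q=(P[...,:2]-C)@R.T; z=P[...,2]; px=c["pixels"].astype(int)
    ins=(abs(q[...,0])<.17)&(abs(q[...,1])<.1)
    # far rim / outer box
    m=ins&(z>.079)&(z<.088); 
    print(n,"rim x",np.percentile(q[m][:,0],[0,1,99,100])*1e3,"y",np.percentile(q[m][:,1],[0,1,99,100])*1e3)
    m=ins&(z>.0965)&(z<.105)&(abs(q[...,1])<.055)
    x=q[m][:,0]*1e3; h,e=np.histogram(x,bins=np.arange(-140,150,2)); print([(int(e[i]),int(h[i])) for i in range(len(h)) if h[i]])
    m=ins&(z>.0965)&(z<.105)&(q[...,0]>-.08)&(q[...,0]<.1); y=q[m][:,1]*1e3; print("y ext",np.percentile(y,[0,1,99,100]))
    for s in (1,-1):
        m=ins&(z>.0965)&(z<.105)&(s*q[...,1]>.0635)&(s*q[...,1]<.0725);x=q[m][:,0]*1e3; h,e=np.histogram(x,bins=np.arange(-140,150,3)); print(s,[(int(e[i]),int(h[i])) for i in range(len(h))if -110<e[i]<140])
E
```

```text
origin [0.56489632 0.02868111]
top rim x [-128.46729354 -128.04775863  157.40417394  158.49274628] y [-87.74714997 -87.47776774  87.99836244  88.1030149 ]
[(-130, 1), (-128, 32), (-126, 32), (-124, 30), (-122, 36), (-120, 12), (-106, 5), (-104, 31), (-102, 30), (-100, 34), (-98, 30), (-96, 32), (-94, 38), (-92, 30), (-90, 35), (-88, 26), (-86, 2), (112, 7), (114, 30), (116, 39), (118, 20), (120, 31), (122, 28), (124, 29), (126, 31), (128, 28), (130, 27), (132, 1)]
y ext [-83.56446645 -83.25785505  83.66941155  84.03755361]
1 [(-107, 0), (-104, 5), (-101, 4), (-98, 3), (-95, 5), (-92, 4), (-89, 3), (-86, 3), (-83, 7), (-80, 4), (-77, 5), (-74, 0), (-71, 0), (-68, 0), (-65, 0), (-62, 0), (-59, 0), (-56, 0), (-53, 0), (-50, 3), (-47, 2), (-44, 3), (-41, 3), (-38, 5), (-35, 4), (-32, 2), (-29, 0), (-26, 0), (-23, 0), (-20, 0), (-17, 0), (-14, 0), (-11, 0), (-8, 0), (-5, 5), (-2, 3), (1, 3), (4, 4), (7, 6), (10, 3), (13, 3), (16, 3), (19, 2), (22, 5), (25, 5), (28, 2), (31, 3), (34, 0), (37, 0), (40, 0), (43, 0), (46, 0), (49, 0), (52, 0), (55, 2), (58, 2), (61, 4), (64, 3), (67, 5), (70,
[... 2440 characters left out ...]
(-80, 2), (-77, 4), (-74, 0), (-71, 1), (-68, 0), (-65, 0), (-62, 1), (-59, 0), (-56, 0), (-53, 0), (-50, 3), (-47, 3), (-44, 2), (-41, 3), (-38, 3), (-35, 3), (-32, 1), (-29, 0), (-26, 0), (-23, 0), (-20, 0), (-17, 0), (-14, 0), (-11, 0), (-8, 0), (-5, 5), (-2, 4), (1, 2), (4, 2), (7, 1), (10, 4), (13, 2), (16, 2), (19, 2), (22, 2), (25, 3), (28, 3), (31, 2), (34, 0), (37, 0), (40, 0), (43, 0), (46, 0), (49, 0), (52, 0), (55, 3), (58, 2), (61, 1), (64, 3), (67, 2), (70, 2), (73, 4), (76, 0), (79, 1), (82, 0), (85, 0), (88, 0), (91, 0), (94, 0), (97, 2), (100, 2), (103, 1), (106, 3), (109, 2), (112, 2), (115, 1), (118, 3), (121, 1), (124, 1), (127, 1), (130, 2), (133, 0), (136, 0), (139, 0)]
```

Look-alikes in the top view: the grey caddy is at (130,187) and the purple look-alike at (123,307). The sample tote with three jars is at (248,152) and the empty tote at (383,193). I choose the grey caddy and the jar tote. The crop shows the caddy's feet towards the far end and just below the middle, so +x points away from the robot, and it has grey walls. The last joint can't make the half turn in one grasp, so I'll set the caddy down part-turned on the bench and regrasp it.

Emit:
{"name": "arm_command", "arguments": {"rows": [{"xyz":[-0.036,-0.027,0],"delta_rot":[0,0,0],"gripper":0.085},{"xyz":[-0.036,-0.027,0],"delta_rot":[0,0,0],"gripper":0.085},{"xyz":[-0.036,-0.027,0],"delta_rot":[0,0,0],"gripper":0.085},{"xyz":[-0.036,-0.027,0],"delta_rot":[0,0,0],"gripper":0.085},{"xyz":[-0.036,-0.027,0],"delta_rot":[0,0,0],"gripper":0.085},{"xyz":[-0.036,-0.027,0],"delta_rot":[0,0,0],"gripper":0.085},{"xyz":[-0.036,-0.027,0],"delta_rot":[0,0,0],"gripper":0.085},{"xyz":[-0.036,-0.027,0],"delta_rot":[0,0,0],"gripper":0.085},{"xyz":[-0.036,-0.027,0],"delta_rot":[0,0,0],"gripper":0.085},{"xyz":[-0.036,-0.027,0],"delta_rot":[0,0,0],"gripper":0.085},{"xyz":[-0.036,-0.027,0],"delta_rot":[0,0,0],"gripper":0.085}]}}

```text
time: 1.25
tool_pos: [0.3846, -0.1323, 0.2045]
tcp_rot: [-2.634, 1.712, -0.001]
wrist_force: [0.8, -0.7, 0.3]
width: 0.995
```

Emit:
{"name": "arm_command", "arguments": {"rows": [{"xyz":[-0.036,-0.027,0],"delta_rot":[0,0,0],"gripper":0.085},{"xyz":[-0.036,-0.027,0],"delta_rot":[0,0,0],"gripper":0.085},{"xyz":[-0.036,-0.027,0],"delta_rot":[0,0,0],"gripper":0.085},{"xyz":[-0.036,-0.027,0],"delta_rot":[0,0,0],"gripper":0.085},{"xyz":[-0.036,-0.027,0],"delta_rot":[0,0,0],"gripper":0.085},{"xyz":[-0.036,-0.027,0],"delta_rot":[0,0,0],"gripper":0.085},{"xyz":[-0.036,-0.027,0],"delta_rot":[0,0,0],"gripper":0.085},{"xyz":[-0.036,-0.027,0],"delta_rot":[0,0,0],"gripper":0.085},{"xyz":[-0.036,-0.027,0],"delta_rot":[0,0,0],"gripper":0.085},{"xyz":[-0.036,-0.027,0],"delta_rot":[0,0,0],"gripper":0.085}]}}

```text
time: 2.25
tool_pos: [0.4849, 0.3064, 0.2042]
tcp_rot: [2.635, -1.71, 0.0]
wrist_force: [0.6, 0.1, -0.2]
width: 0.996
```

Emit:
{"name": "arm_command", "arguments": {"rows": [{"xyz":[0,0,0],"delta_rot":[0,0,-0.15],"gripper":0.085},{"xyz":[0,0,0],"delta_rot":[0,0,-0.15],"gripper":0.085},{"xyz":[0,0,0],"delta_rot":[0,0,-0.15],"gripper":0.085},{"xyz":[0,0,0],"delta_rot":[0,0,-0.15],"gripper":0.085},{"xyz":[0,0,0],"delta_rot":[0,0,-0.15],"gripper":0.085},{"xyz":[0,0,0],"delta_rot":[0,0,-0.15],"gripper":0.085},{"xyz":[0,0,0],"delta_rot":[0,0,-0.15],"gripper":0.085},{"xyz":[0,0,0],"delta_rot":[0,0,-0.15],"gripper":0.085},{"xyz":[0,0,0],"delta_rot":[0,0,-0.15],"gripper":0.085},{"xyz":[0,0,0],"delta_rot":[0,0,0],"gripper":0.085}]}}

```text
time: 3.25
tool_pos: [0.4848, 0.3044, 0.2042]
tcp_rot: [3.126, 0.311, -0.001]
wrist_force: [-1.3, -0.2, 0.4]
width: 0.998
```

Emit:
{"name": "arm_command", "arguments": {"rows": [{"xyz":[0.0127,-0.0325,0],"delta_rot":[0,0,0],"gripper":0.085},{"xyz":[0,0,0.035],"delta_rot":[0,0,0],"gripper":0.085},{"xyz":[0,0,0.025],"delta_rot":[0,0,0],"gripper":0.085},{"xyz":[0,0,0],"delta_rot":[0,0,0],"gripper":0.085}]}}

```text
time: 3.65
tool_pos: [0.4878, 0.3371, 0.1397]
tcp_rot: [3.123, 0.306, -0.013]
wrist_force: [-0.7, -0.8, -0.9]
width: 0.995
```

```bash
python3 - <<'E'
from workcell import bot, read_camera
import cv2, numpy as np
s=bot.read_state();print(s['tool_pos'],s['tcp_rot'],s['q'],s['wrist_force'])
for n in ["side","wrist"]:
    c=read_camera(n); cv2.imwrite(f"pics/{n}1.png",c["pixels"][:,:,::-1]); np.savez(n+"1.npz",**c)
a=cv2.imread("pics/side1.png");b=cv2.imread("pics/wrist1.png")
cv2.imwrite("pics/b1.png",np.hstack([cv2.resize(a,(400,300)),cv2.resize(b,(400,300))]))
E
```

```text
[0.48784897 0.3371125  0.13974678] [ 3.12250971  0.30554058 -0.01279524] [ 5.62698034e-01  1.65474723e-01  1.84579369e+00 -4.93006361e-05
  1.13947283e+00  3.67637965e-01] [-0.74419495 -0.7809107  -0.91499998]
```

View pics/b1.png

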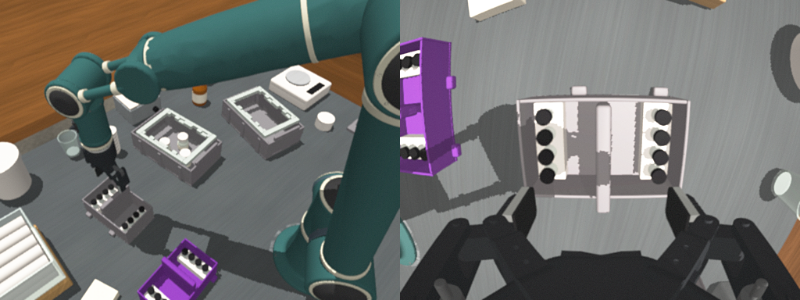

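```bash
python3 - <<'E'
from workcell import bot
s=bot.read_state();print(s['time'],s['tool_pos'],s['tcp_rot'],s['q'])
E
```

```text
3.75 [0.4906815  0.33864504 0.14420612] [ 3.12578976e+00  3.07253841e-01 -2.29595823e-03] [ 5.62312143e-01  1.62336183e-01  1.84071394e+00 -5.05264622e-06
  1.14017995e+00  3.66351007e-01]
```

Emit:
{"name": "arm_command", "arguments": {"rows": [{"xyz":[0,0,0.03],"delta_rot":[0,0,0],"gripper":0.085},{"xyz":[0,0,0.03],"delta_rot":[0,0,0],"gripper":0.085},{"xyz":[0,0,0.011],"delta_rot":[0,0,0],"gripper":0.05},{"xyz":[0,0,0],"delta_rot":[0,0,0],"gripper":0.03},{"xyz":[0,0,0],"delta_rot":[0,0,0],"gripper":0.005},{"xyz":[0,0,0],"delta_rot":[0,0,0],"gripper":0.005},{"xyz":[0,0,0],"delta_rot":[0,0,0],"gripper":0.005},{"xyz":[0,0,0],"delta_rot":[0,0,0],"gripper":0.005},{"xyz":[0,0,0],"delta_rot":[0,0,0],"gripper":0.005},{"xyz":[0,0,0],"delta_rot":[0,0,0],"gripper":0.005}], "force": 60}}

```text
time: 4.75
tool_pos: [0.4924, 0.3398, 0.0758]
tcp_rot: [-3.125, -0.31, -0.005]
wrist_force: [-1.2, -0.7, 5.1]
width: 0.139
```

Emit:
{"name": "arm_command", "arguments": {"rows": [{"xyz":[0,0,-0.01],"delta_rot":[0,0,0],"gripper":0.005},{"xyz":[0,0,-0.02],"delta_rot":[0,0,0],"gripper":0.005},{"xyz":[0,0,-0.01],"delta_rot":[0,0,0],"gripper":0.005},{"xyz":[0,0,0],"delta_rot":[0,0,0],"gripper":0.005},{"xyz":[0,0,0],"delta_rot":[0,0,0],"gripper":0.005}]}}

```text
time: 5.25
tool_pos: [0.4909, 0.3388, 0.1133]
tcp_rot: [3.126, 0.311, -0.0]
wrist_force: [0.5, 0.4, -5.5]
width: 0.137
```

```bash
python3 - <<'E'
from workcell import bot, read_camera
import cv2, numpy as np
s=bot.read_state();print(s['time'],s['tool_pos'],s['tcp_rot'],s['q'],s['wrist_force'],s['torque'],s['width'])
c=read_camera("side"); cv2.imwrite("pics/s2.png",cv2.resize(c["pixels"][180:340,60:260,::-1],None,fx=3,fy=3))
E
```

```text
5.25 [0.49086399 0.33875401 0.1132539 ] [ 3.12601547e+00  3.10507932e-01 -4.72851655e-04] [ 5.62324969e-01  1.89989740e-01  1.86926317e+00 -4.37341283e-05
  1.08269556e+00  3.64334484e-01] [ 0.54229262  0.44800272 -5.5238391 ] [ 0.06552872 -0.00664019 -0.00432795] 0.13713672449790032
```

View pics/s2.png

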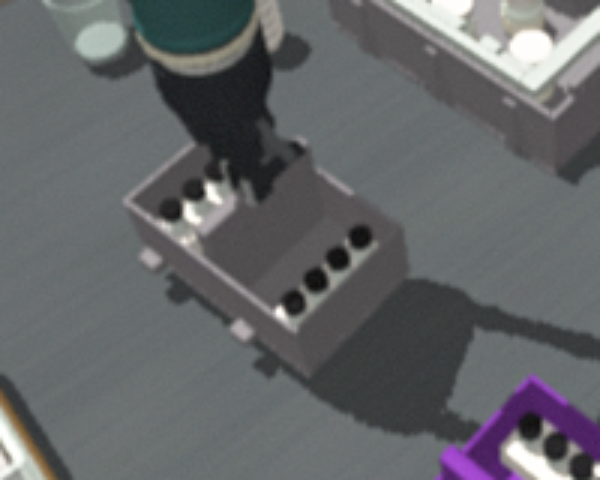

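The side view shows the caddy lifted with its shadow detached, level in the gripper near (270,170) of the crop. Next I turn it about 69° and set it down to regrasp.

Emit:
{"name": "arm_command", "arguments": {"rows": [{"xyz":[0,0,0],"delta_rot":[0,0,0.07],"gripper":0.005},{"xyz":[0,0,0],"delta_rot":[0,0,0.14],"gripper":0.005},{"xyz":[0,0,0],"delta_rot":[0,0,0.14],"gripper":0.005},{"xyz":[0,0,0],"delta_rot":[0,0,0.14],"gripper":0.005},{"xyz":[0,0,0],"delta_rot":[0,0,0.14],"gripper":0.005},{"xyz":[0,0,0],"delta_rot":[0,0,0.14],"gripper":0.005},{"xyz":[0,0,0],"delta_rot":[0,0,0.14],"gripper":0.005},{"xyz":[0,0,0],"delta_rot":[0,0,0.14],"gripper":0.005},{"xyz":[0,0,0.01],"delta_rot":[0,0,0.08],"gripper":0.005},{"xyz":[0,0,0.015],"delta_rot":[0,0,0.07],"gripper":0.005},{"xyz":[0,0,0.006],"delta_rot":[0,0,0],"gripper":0.005},{"xyz":[0,0,0],"delta_rot":[0,0,0],"gripper":0.005}]}}

```text
time: 6.5
tool_pos: [0.4893, 0.3378, 0.0801]
tcp_rot: [2.753, -1.504, -0.004]
wrist_force: [-0.1, -0.8, -4.9]
width: 0.135
```

Emit:
{"name": "arm_command", "arguments": {"rows": [{"xyz":[0,0,0.003],"delta_rot":[0,0,0],"gripper":0.005},{"xyz":[0,0,0.003],"delta_rot":[0,0,0],"gripper":0.005},{"xyz":[0,0,0],"delta_rot":[0,0,0],"gripper":0.005}]}}

```text
time: 6.8
tool_pos: [0.4911, 0.339, 0.0766]
tcp_rot: [-2.756, 1.508, 0.0]
wrist_force: [-0.7, 0.6, -4.9]
width: 0.141
```

Emit:
{"name": "arm_command", "arguments": {"rows": [{"xyz":[0,0,0.002],"delta_rot":[0,0,0],"gripper":0.005},{"xyz":[0,0,0.001],"delta_rot":[0,0,0],"gripper":0.005},{"xyz":[0,0,0],"delta_rot":[0,0,0],"gripper":0.005}]}}

```text
time: 7.1
tool_pos: [0.4916, 0.3393, 0.0759]
tcp_rot: [-2.755, 1.508, -0.001]
wrist_force: [-5.2, -2.1, 5.6]
width: 0.139
```

Emit:
{"name": "arm_command", "arguments": {"rows": [{"xyz":[0,0,-0.001],"delta_rot":[0,0,0],"gripper":0.03},{"xyz":[0,0,0],"delta_rot":[0,0,0],"gripper":0.085},{"xyz":[0,0,0],"delta_rot":[0,0,0],"gripper":0.085},{"xyz":[0,0,0],"delta_rot":[0,0,0],"gripper":0.085},{"xyz":[0,0,-0.03],"delta_rot":[0,0,0],"gripper":0.085},{"xyz":[0,0,-0.04],"delta_rot":[0,0,0],"gripper":0.085},{"xyz":[0,0,0],"delta_rot":[0,0,-0.14],"gripper":0.085},{"xyz":[0,0,0],"delta_rot":[0,0,-0.15],"gripper":0.085},{"xyz":[0,0,0],"delta_rot":[0,0,-0.15],"gripper":0.085},{"xyz":[0,0,0],"delta_rot":[0,0,-0.15],"gripper":0.085},{"xyz":[0,0,0],"delta_rot":[0,0,-0.15],"gripper":0.085},{"xyz":[0,0,0],"delta_rot":[0,0,-0.15],"gripper":0.085}]}}

```text
time: 8.3
tool_pos: [0.4912, 0.339, 0.1445]
tcp_rot: [-3.137, 0.166, -0.0]
wrist_force: [0.6, -0.5, -0.5]
width: 0.998
```

Emit:
{"name": "arm_command", "arguments": {"rows": [{"xyz":[0,0,0],"delta_rot":[0,0,-0.15],"gripper":0.085},{"xyz":[0,0,0],"delta_rot":[0,0,-0.15],"gripper":0.085},{"xyz":[0,0,0],"delta_rot":[0,0,-0.15],"gripper":0.085},{"xyz":[0,0,0],"delta_rot":[0,0,-0.15],"gripper":0.085},{"xyz":[0,0,0],"delta_rot":[0,0,-0.15],"gripper":0.085},{"xyz":[0,0,0],"delta_rot":[0,0,-0.15],"gripper":0.085},{"xyz":[0,0,0],"delta_rot":[0,0,-0.15],"gripper":0.085},{"xyz":[0,0,0],"delta_rot":[0,0,-0.15],"gripper":0.085},{"xyz":[0,0,0],"delta_rot":[0,0,-0.15],"gripper":0.085},{"xyz":[0,0,0],"delta_rot":[0,0,-0.15],"gripper":0.085},{"xyz":[0,0,0],"delta_rot":[0,0,-0.15],"gripper":0.085},{"xyz":[0,0,0],"delta_rot":[0,0,-0.15],"gripper":0.085}]}}

```text
time: 9.5
tool_pos: [0.4912, 0.3389, 0.1445]
tcp_rot: [2.08, 2.354, -0.0]
wrist_force: [-0.1, 0.5, -1.1]
width: 0.994
```

Emit:
{"name": "arm_command", "arguments": {"rows": [{"xyz":[0,0,0],"delta_rot":[0,0,-0.15],"gripper":0.085},{"xyz":[0,0,0],"delta_rot":[0,0,-0.15],"gripper":0.085},{"xyz":[0,0,0],"delta_rot":[0,0,-0.15],"gripper":0.085},{"xyz":[0,0,0],"delta_rot":[0,0,0],"gripper":0.085},{"xyz":[0,0,0],"delta_rot":[0,0,0],"gripper":0.085}]}}

```text
time: 10.0
tool_pos: [0.4911, 0.339, 0.1445]
tcp_rot: [-1.516, -2.752, 0.0]
wrist_force: [-0.0, -0.2, 0.0]
width: 0.996
```

```bash
python3 - <<'E'
from workcell import bot, read_camera
from h import *
s=bot.read_state();print(s['time'],s['tool_pos'],s['tcp_rot'],s['q'],s['wrist_force'],s['width'])
r=s['tcp_rot'];print("yaw",2*np.arctan2(r[1],r[0]))
c=read_camera("side"); cv2.imwrite("pics/s3.png",cv2.resize(c["pixels"][180:340,60:260,::-1],None,fx=3,fy=3))
P=cloud(c)[180:340,60:260].reshape(-1,3)
m=(abs(P[:,2]-.07)<.005)&(np.hypot(P[:,0]-.49,P[:,1]-.339)<.13);r=cv2.minAreaRect((P[m,:2]*1000).astype(np.float32));print(r,m.sum())
E
```

```text
10.0 [0.49113208 0.33897408 0.14450967] [-1.51597967e+00 -2.75159798e+00  1.32900811e-05] [ 5.62365451e-01  1.61986703e-01  1.84052766e+00  1.36838494e-05
  1.13909483e+00 -1.57209574e+00] [-0.04183305 -0.17942923  0.0137108 ] 0.9961019155235187
yaw -4.148729840875829
((488.479736328125, 339.7364807128906), (117.47085571289062, 192.89414978027344), 32.397735595703125) 604
```

View pics/s3.png

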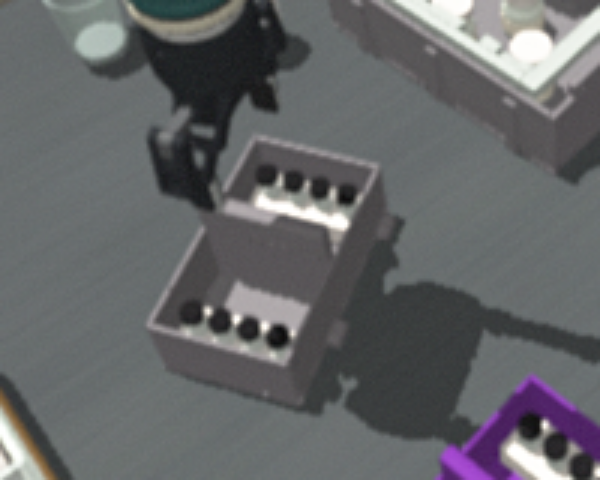

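The caddy stands on the bench turned to about -57.6°, and the open gripper straddles the bar, aligned to within 0.1°. Regrasping now.

Emit:
{"name": "arm_command", "arguments": {"rows": [{"xyz":[0,0,0.03],"delta_rot":[0,0,0],"gripper":0.085},{"xyz":[0,0,0.03],"delta_rot":[0,0,0],"gripper":0.085},{"xyz":[0,0,0.009],"delta_rot":[0,0,0],"gripper":0.05},{"xyz":[0,0,0],"delta_rot":[0,0,0],"gripper":0.03},{"xyz":[0,0,0],"delta_rot":[0,0,0],"gripper":0.005},{"xyz":[0,0,0],"delta_rot":[0,0,0],"gripper":0.005},{"xyz":[0,0,0],"delta_rot":[0,0,0],"gripper":0.005},{"xyz":[0,0,0],"delta_rot":[0,0,0],"gripper":0.005},{"xyz":[0,0,0],"delta_rot":[0,0,0],"gripper":0.005},{"xyz":[0,0,0],"delta_rot":[0,0,0],"gripper":0.005}]}}

```text
time: 11.05
tool_pos: [0.4923, 0.3398, 0.0776]
tcp_rot: [1.511, 2.753, 0.005]
wrist_force: [-0.5, 0.5, 7.0]
width: 0.136
```

Emit:
{"name": "arm_command", "arguments": {"rows": [{"xyz":[0,0,-0.01],"delta_rot":[0,0,0],"gripper":0.005},{"xyz":[0,0,-0.03],"delta_rot":[0,0,0],"gripper":0.005},{"xyz":[0,0,-0.04],"delta_rot":[0,0,0],"gripper":0.005},{"xyz":[0,0,-0.04],"delta_rot":[0,0,0],"gripper":0.005},{"xyz":[0,0,-0.03],"delta_rot":[0,0,0],"gripper":0.005},{"xyz":[0,0,0],"delta_rot":[0,0,0],"gripper":0.005},{"xyz":[0,0,0],"delta_rot":[0,0,0],"gripper":0.005}]}}

```text
time: 11.75
tool_pos: [0.4907, 0.3386, 0.2248]
tcp_rot: [-1.511, -2.754, 0.001]
wrist_force: [0.2, -1.5, -6.2]
width: 0.133
```

```bash
python3 - <<'E'
from workcell import bot, read_camera
from h import *
s=bot.read_state();print(s['time'],s['tool_pos'],s['tcp_rot'],s['q'],s['wrist_force'],s['torque'],s['width'])
r=s['tcp_rot'];yaw=2*np.arctan2(r[1],r[0]);print("yaw",np.unwrap([2.13,yaw])[1])
# remaining: turn from yaw to tote yaw 0.162; then shift
g=np.array([.5780,.0308]); d=g-s['tool_pos'][:2]
x=np.array([np.cos(yaw),np.sin(yaw)]);y=np.array([np.sin(yaw),-np.cos(yaw)])
print("shift world",d,"tool now",d@x,d@y)
yaw=.162;x=np.array([np.cos(yaw),np.sin(yaw)]);y=np.array([np.sin(yaw),-np.cos(yaw)])
print("tool after turn",d@x,d@y)
E
```

```text
11.75 [0.49065096 0.33860953 0.22481937] [-1.51100110e+00 -2.75404458e+00  1.00711470e-03] [ 5.62331498e-01  1.04288479e-01  1.75383676e+00 -7.51951858e-05
  1.28416072e+00 -1.57563061e+00] [ 0.15246201 -1.49824067 -6.21657186] [-0.01977942  0.09947039  0.05475395] 0.1327879965338451
yaw 2.1379833962254926
shift world [ 0.08734904 -0.30780953] tool now -0.30654065233307537 -0.09170273360449827
tool after turn 0.036558029580405674 0.31786801247769986
```

Emit:
{"name": "arm_command", "arguments": {"rows": [{"xyz":[0,0,0],"delta_rot":[0,0,0.07],"gripper":0.005},{"xyz":[0,0,0],"delta_rot":[0,0,0.15],"gripper":0.005},{"xyz":[0,0,0],"delta_rot":[0,0,0.15],"gripper":0.005},{"xyz":[0,0,0],"delta_rot":[0,0,0.15],"gripper":0.005},{"xyz":[0,0,0],"delta_rot":[0,0,0.15],"gripper":0.005},{"xyz":[0,0,0],"delta_rot":[0,0,0.15],"gripper":0.005},{"xyz":[0,0,0],"delta_rot":[0,0,0.15],"gripper":0.005},{"xyz":[0,0,0],"delta_rot":[0,0,0.15],"gripper":0.005},{"xyz":[0,0,0],"delta_rot":[0,0,0.15],"gripper":0.005},{"xyz":[0,0,0],"delta_rot":[0,0,0.15],"gripper":0.005},{"xyz":[0,0,0],"delta_rot":[0,0,0.15],"gripper":0.005},{"xyz":[0,0,0],"delta_rot":[0,0,0.15],"gripper":0.005}]}}

```text
time: 12.95
tool_pos: [0.4888, 0.3374, 0.2207]
tcp_rot: [3.072, 0.642, -0.012]
wrist_force: [-0.2, 0.8, -5.5]
width: 0.136
```

Emit:
{"name": "arm_command", "arguments": {"rows": [{"xyz":[0,0,0],"delta_rot":[0,0,0.15],"gripper":0.005},{"xyz":[0,0,0],"delta_rot":[0,0,0.1],"gripper":0.005},{"xyz":[0,0,0],"delta_rot":[0,0,0.006],"gripper":0.005},{"xyz":[0.0046,0.035,0],"delta_rot":[0,0,0],"gripper":0.005},{"xyz":[0.0046,0.043,0],"delta_rot":[0,0,0],"gripper":0.005},{"xyz":[0.0046,0.043,0],"delta_rot":[0,0,0],"gripper":0.005},{"xyz":[0.0046,0.043,0],"delta_rot":[0,0,0],"gripper":0.005},{"xyz":[0.0046,0.043,0],"delta_rot":[0,0,0],"gripper":0.005},{"xyz":[0.0046,0.043,0],"delta_rot":[0,0,0],"gripper":0.005},{"xyz":[0.0046,0.037,0],"delta_rot":[0,0,0],"gripper":0.005},{"xyz":[0.0046,0.031,0],"delta_rot":[0,0,0],"gripper":0.005},{"xyz":[0,0,0],"delta_rot":[0,0,0],"gripper":0.005}]}}

```text
time: 14.15
tool_pos: [0.5784, 0.0265, 0.2229]
tcp_rot: [3.129, 0.251, -0.006]
wrist_force: [-0.6, 1.1, -5.2]
width: 0.137
```

Emit:
{"name": "arm_command", "arguments": {"rows": [{"xyz":[0,0,0.02],"delta_rot":[0,0,0],"gripper":0.005},{"xyz":[0,0,0],"delta_rot":[0,0,0],"gripper":0.005},{"xyz":[0,0,0],"delta_rot":[0,0,0],"gripper":0.005}]}}

```text
time: 14.45
tool_pos: [0.5769, 0.0314, 0.2033]
tcp_rot: [-3.131, -0.256, 0.008]
wrist_force: [0.3, 0.2, -5.1]
width: 0.134
```

```bash
cat > meas.py <<'E'
from workcell import bot, read_camera
from h import *
import sys
tag=sys.argv[1]
s=bot.read_state();print(s['time'],s['tool_pos'],s['tcp_rot'],s['q'],s['wrist_force'],s['width'])
r=s['tcp_rot'];yaw=(2*np.arctan2(r[1],r[0])+3)%(2*np.pi)-3;print("yaw",yaw)
th=np.deg2rad(9.28); C=np.array([.56490,.02868]);R=np.array([[np.cos(th),np.sin(th)],[-np.sin(th),np.cos(th)]])
print("tool in tote frame",(R@(s['tool_pos'][:2]-C)))
und=s['tool_pos'][2]-0.0755
ims=[]
for n in ["top","side"]:
    c=read_camera(n); np.savez(f"{n}_{tag}.npz",**c); P=cloud(c); q=(P[...,:2]-C)@R.T; z=P[...,2]
    m=(abs(z-und-.07)<.006)&(abs(q[...,0])<.14)&(abs(q[...,1])<.085)
    if n=="top": m&=~((z<.104))
    pts=q[m]*1000; ang=np.deg2rad(0)
    rr=cv2.minAreaRect(pts.astype(np.float32)); print(n,m.sum(),np.round(rr[0],2),np.round(rr[1],1),round(rr[2],2),"z",z[m].mean(), "xpct",np.percentile(pts[:,0],[0,1,99,100]).round(1),"y",np.percentile(pts[:,1],[0,1,99,100]).round(1))
    b=(80,60,330,240) if n=="top" else (110,90,320,260)
    ims.append(cv2.resize(c["pixels"][b[1]:b[3],b[0]:b[2],::-1],(400,300),interpolation=cv2.INTER_CUBIC))
cv2.imwrite(f"pics/m_{tag}.png",np.hstack(ims))
E
python3 meas.py a
```

```text
14.45 [0.57689251 0.03139835 0.20332572] [-3.1306088  -0.25640527  0.00755487] [ 1.11627107e-02  8.53005275e-02  1.81441128e+00  1.60167439e-04
  1.24671391e+00 -1.52329230e-01] [ 0.34975722  0.24431848 -5.11344314] 0.13418800636392758
yaw 0.16344057067020223
tool in tote frame [0.01227391 0.00074887]
top 39 [84.62  5.64] [119.   32.2] 81.95 z 0.1940984467345064 xpct [ 60.3  60.7 107.  107.2] y [-51.  -50.6  63.5  63.7]
side 501 [12.37  5.29] [193.5 120.8] 0.26 z 0.19620048927317685 xpct [-84.3 -83.  107.4 109.4] y [-55.2 -52.   65.3  66.1]
```

View pics/m_a.png

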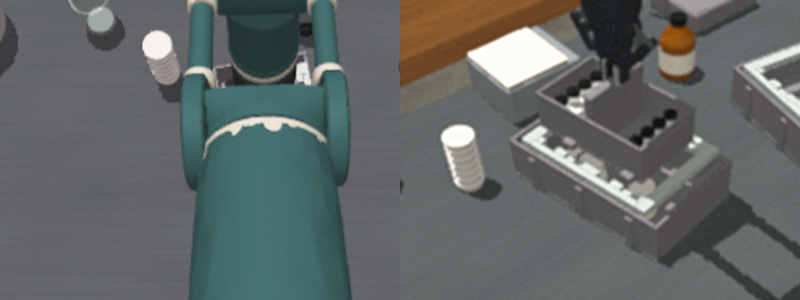

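```bash
cat >> h.py <<'E'
def wcloud(c):
    K=c["intrinsics"];h,w=c["range_z"].shape; v,u=np.mgrid[:h,:w]
    a=(u-K[0,2])/K[0,0];b=(v-K[1,2])/K[1,1];r=np.hypot(a,b);k=np.where(r>1e-9,np.tan(np.minimum(r,1.5))/np.maximum(r,1e-9),1)
    p=np.stack([a*k,-b*k,-np.ones_like(a)],-1)*c["range_z"][...,None]
    return toworld(c,p.reshape(-1,3)).reshape(h,w,3)
E
cat > wm.py <<'E'
from workcell import bot, read_camera
from h import *
import sys
tag=sys.argv[1]
s=bot.read_state();c=read_camera("wrist");np.savez(f"w_{tag}.npz",**c)
cv2.imwrite(f"pics/w_{tag}.png",c["pixels"][:,:,::-1])
print(s['time'],s['tool_pos'],s['tcp_rot'])
E
python3 wm.py a; python3 - <<'E'
from h import *
c=load("w_a.npz");P=wcloud(c)
th=np.deg2rad(9.28); C=np.array([.56490,.02868]);R=np.array([[np.cos(th),np.sin(th)],[-np.sin(th),np.cos(th)]])
q=(P[...,:2]-C)@R.T; z=P[...,2]
h,e=np.histogram(z[(abs(q[...,0])<.16)&(abs(q[...,1])<.1)],bins=np.arange(0,.26,.004));print([(round(e[i],3),int(h[i])) for i in range(len(h)) if h[i]>30])
E
```

```text
14.55 [0.57850588 0.03156879 0.20544321] [-3.13101084e+00 -2.56411636e-01  9.23790472e-04]
[(np.float64(0.0), 526), (np.float64(0.004), 543), (np.float64(0.052), 35), (np.float64(0.056), 56), (np.float64(0.06), 65), (np.float64(0.064), 63), (np.float64(0.068), 174), (np.float64(0.072), 75), (np.float64(0.076), 67), (np.float64(0.08), 1023), (np.float64(0.084), 242), (np.float64(0.088), 185), (np.float64(0.092), 83), (np.float64(0.096), 3012), (np.float64(0.1), 953), (np.float64(0.128), 8152), (np.float64(0.132), 1865), (np.float64(0.136), 398), (np.float64(0.14), 866), (np.float64(0.144), 520), (np.float64(0.148), 931), (np.float64(0.152), 986), (np.float64(0.156), 5463), (np.float64(0.16), 1044), (np.float64(0.164), 1265), (np.float64(0.168), 1131), (np.float64(0.172), 1169), (np.float64(0.176), 1311), (np.float64(0.18), 1309), (np.float64(0.184), 4875), (np.float64(0.188), 930), (np.float64(0.192), 1023), (np.float64(0.196), 3160), (np.float64(0.232), 548), (np.float64(0.236), 4318), (np.float64(0.24), 200), (np.float64(0.244), 201), (np.float64(0.248), 253), (np.float64(0.252), 258)]
```

View pics/w_a.png

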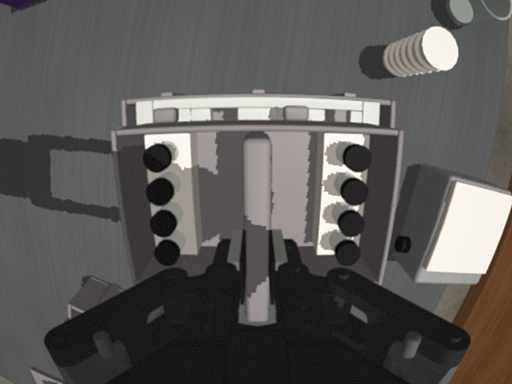

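```bash
cat > wan.py <<'E'
from h import *
import sys
def tf(c):
    P=wcloud(c)
    th=np.deg2rad(9.28); C=np.array([.56490,.02868]);R=np.array([[np.cos(th),np.sin(th)],[-np.sin(th),np.cos(th)]])
    return (P[...,:2]-C)@R.T*1e3,P[...,2]*1e3
if __name__=="__main__":
    c=load(sys.argv[1]);q,z=tf(c);x,y=q[...,0],q[...,1]
    def ext(m,a,nm):
        v=a[m]; print(nm,m.sum(),np.percentile(v,[0,1,5,50,95,99,100]).round(1) if m.sum() else "")
    zr=float(sys.argv[2])
    rim=(abs(z-zr)<2.5)&(abs(x)<125)&(abs(y)<90)
    ext(rim&(y>0),z,"rim z")
    ext(rim&(y>45)&(abs(x-12)<80),y,"rim +y wall y")
    ext(rim&(x<-60)&(y>0)&(y<50),x,"rim -x wall x"); ext(rim&(x>80)&(y>0)&(y<50),x,"rim +x wall x")
    ext((abs(z-zr-40)<5)&(abs(x)<60),x,"bar x"); ext((abs(z-zr-40)<5)&(abs(x)<60),y,"bar y")
    # slopes of walls
    for nm,m,a,b in (("+y",rim&(y>45)&(abs(x-12)<80),x,y),("-x",rim&(x<-60)&(y>0)&(y<50),y,x),("+x",rim&(x>80)&(y>0)&(y<50),y,x)):
        if m.sum()>20: print(nm,np.polyfit(a[m],b[m],1).round(4))
    col=(z>95)&(z<104)&(y>55)&(y<95)
    ext(col,y,"collar y");ext(col,x,"collar x"); ext(col,z,"collar z")
    for lo,hi in ((64,72),(76,83)):
        v=x[(z>95)&(z<104)&(y>lo)&(y<hi)]; h,e=np.histogram(v,bins=np.arange(-130,140,2)); print(lo,"".join("#" if k>5 else ("+" if k else ".") for k in h))
    # tote rim
    ext((abs(z-83)<4)&(y>80)&(y<100),y,"tote rim y");ext((abs(z-83)<4)&(y>70)&(y<100),x,"tote rim x")
E
python3 wan.py w_a.npz 198
```

```text
rim z 2775 [195.5 195.6 195.9 197.1 198.2 198.7 200.2]
rim +y wall y 1634 [57.5 57.8 58.  59.8 61.6 61.7 61.9]
rim -x wall x 400 [-80.8 -80.6 -80.1 -78.  -76.5 -76.2 -75.3]
rim +x wall x 377 [104.4 104.6 105.  106.6 108.7 109.  109.3]
bar x 5013 [-4.8  2.8  7.8 14.4 20.6 26.1 33.3]
bar y 5013 [-50.2 -47.  -40.   14.1  53.4  56.6  57.4]
+y [8.0000e-04 5.9798e+01]
-x [ 2.80000e-03 -7.82545e+01]
+x [2.000000e-04 1.066556e+02]
collar y 3972 [57.  60.7 61.7 73.9 81.  81.6 82. ]
collar x 3972 [-125.1 -101.4  -93.8   15.2  122.4  130.   132.4]
collar z 3972 [ 95.1  97.4  98.1  99.5 100.7 101.2 102. ]
64 .............##########..................##########.......+++++###################+++..........+#######+.....++....+###############+..
76 .............+#####################################################################################################################+..
tote rim y 997 [80.  80.3 81.7 83.8 85.7 85.9 86. ]
tote rim x 1125 [-126.9 -125.5 -122.4    9.4  153.1  156.2  158.3]
```

The wrist view shows the caddy over the collar, with feet at (165,113) and (297,113). Relative to the collar it is about 5.5 mm too far towards tote +y, and x is good to about 1 mm. I'll correct that and descend part way.

Emit:
{"name": "arm_command", "arguments": {"rows": [{"xyz":[0,0.0054,0],"delta_rot":[0,0,0],"gripper":0.005},{"xyz":[0,0,0.01],"delta_rot":[0,0,0],"gripper":0.005},{"xyz":[0,0,0.008],"delta_rot":[0,0,0],"gripper":0.005},{"xyz":[0,0,0],"delta_rot":[0,0,0],"gripper":0.005},{"xyz":[0,0,0],"delta_rot":[0,0,0],"gripper":0.005},{"xyz":[0,0,0],"delta_rot":[0,0,0],"gripper":0.005}]}}

```text
time: 15.2
tool_pos: [0.5797, 0.0258, 0.1876]
tcp_rot: [-3.131, -0.254, -0.0]
wrist_force: [0.1, 0.0, -4.7]
width: 0.138
```

```bash
python3 wm.py b; python3 wan.py w_b.npz 180;python3 meas.py b
```

```text
15.2 [0.5797187  0.02575143 0.1876345 ] [-3.13125716e+00 -2.54221815e-01 -2.94204887e-04]
rim z 2732 [177.5 177.6 178.  179.3 180.4 180.9 181.5]
rim +y wall y 1653 [51.6 51.9 52.1 53.9 55.7 55.8 55.9]
rim -x wall x 414 [-80.9 -80.3 -79.9 -77.7 -76.3 -76.  -75.9]
rim +x wall x 404 [104.5 105.  105.2 106.7 108.8 109.2 109.8]
bar x 4998 [-4.2  3.3  8.1 14.6 20.8 26.  33.6]
bar y 4998 [-56.7 -52.6 -45.9   8.3  47.5  50.7  51.7]
+y [-3.00000e-04  5.38861e+01]
-x [-2.90000e-03 -7.77766e+01]
+x [-3.900000e-03  1.069539e+02]
collar y 5079 [55.  56.  59.8 72.8 80.6 81.4 81.6]
collar x 5079 [-126.3 -102.   -94.7   14.7  122.9  130.3  132.8]
collar z 5079 [ 95.2  97.2  98.   99.5 100.7 101.1 101.9]
64 .............################.+++++...+++##########++++++......###################.....++++++###########+++..+++++++###############+..
76 .............######################################################################################################################+..
tote rim y 1069 [80.  80.3 81.7 84.  85.6 85.7 85.8]
tote rim x 1213 [-126.6 -125.7 -122.4   16.5  153.4  156.5  158.2]
15.25 [0.57984522 0.02574124 0.18785032] [3.13127148e+00 2.54241857e-01 8.07571522e-04] [ 1.43499263e-03  9.71477377e-02  1.83056707e+00  2.60589002e-05
  1.21336404e+00 -1.60607566e-01] [ 0.80360956  0.28982483 -5.39842986] 0.13516667853922393
yaw 0.16203344789556118
tool in tote frame [ 0.01427572 -0.00531035]
top 24 [89.6  -2.72] [119.   14.3] 72.39 z 0.1787748823786898 xpct [ 64.8  65.4 109.  109. ] y [-57.8 -57.7  55.4  55.5]
side 435 [13.45  0.79] [192.5 118.9] 0.53 z 0.18021843976767543 xpct [-83.  -81.8 109.  110.2] y [-58.8 -58.2  59.3  60.3]
```

View pics/w_b.png

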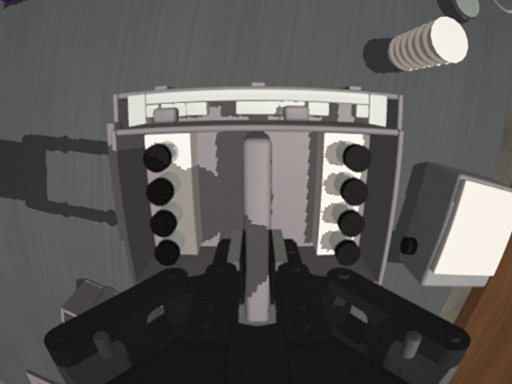

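Now the caddy-to-collar difference is about 0.3 mm in both x and y. I'll feel my way down.

Emit:
{"name": "arm_command", "arguments": {"rows": [{"xyz":[0,0,0.004],"delta_rot":[0,0,0],"gripper":0.005},{"xyz":[0,0,0.004],"delta_rot":[0,0,0],"gripper":0.005},{"xyz":[0,0,0],"delta_rot":[0,0,0],"gripper":0.005},{"xyz":[0,0,0.0015],"delta_rot":[0,0,0],"gripper":0.005},{"xyz":[0,0,0.0015],"delta_rot":[0,0,0],"gripper":0.005},{"xyz":[0,0,0],"delta_rot":[0,0,0],"gripper":0.005}]}}

```text
time: 15.95
tool_pos: [0.5794, 0.0257, 0.1763]
tcp_rot: [-3.131, -0.254, 0.001]
wrist_force: [-0.4, 0.3, -5.2]
width: 0.137
```

Emit:
{"name": "arm_command", "arguments": {"rows": [{"xyz":[0,0,0.001],"delta_rot":[0,0,0],"gripper":0.005},{"xyz":[0,0,0.001],"delta_rot":[0,0,0],"gripper":0.005},{"xyz":[0,0,0],"delta_rot":[0,0,0],"gripper":0.005}]}}

```text
time: 16.25
tool_pos: [0.5795, 0.0257, 0.1745]
tcp_rot: [-3.131, -0.254, 0.0]
wrist_force: [0.4, -0.6, -4.3]
width: 0.135
```

Emit:
{"name": "arm_command", "arguments": {"rows": [{"xyz":[0,0,0.001],"delta_rot":[0,0,0],"gripper":0.005},{"xyz":[0,0,0.001],"delta_rot":[0,0,0],"gripper":0.005},{"xyz":[0,0,0.001],"delta_rot":[0,0,0],"gripper":0.005},{"xyz":[0,0,0],"delta_rot":[0,0,0],"gripper":0.005}]}}

```text
time: 16.65
tool_pos: [0.5794, 0.0257, 0.1713]
tcp_rot: [-3.131, -0.254, 0.001]
wrist_force: [-0.9, -0.1, -4.7]
width: 0.139
```

Emit:
{"name": "arm_command", "arguments": {"rows": [{"xyz":[0,0,0.001],"delta_rot":[0,0,0],"gripper":0.005},{"xyz":[0,0,0],"delta_rot":[0,0,0],"gripper":0.005}]}}

```text
time: 16.85
tool_pos: [0.5795, 0.0257, 0.1704]
tcp_rot: [-3.131, -0.254, 0.0]
wrist_force: [0.1, -0.4, -5.2]
width: 0.129
```

Emit:
{"name": "arm_command", "arguments": {"rows": [{"xyz":[0,0,0.001],"delta_rot":[0,0,0],"gripper":0.005},{"xyz":[0,0,0],"delta_rot":[0,0,0],"gripper":0.005}]}}

```text
time: 17.05
tool_pos: [0.5797, 0.0257, 0.1697]
tcp_rot: [-3.131, -0.254, -0.0]
wrist_force: [1.1, 0.0, -5.1]
width: 0.135
```

Emit:
{"name": "arm_command", "arguments": {"rows": [{"xyz":[0,0,0.0007],"delta_rot":[0,0,0],"gripper":0.005},{"xyz":[0,0,0],"delta_rot":[0,0,0],"gripper":0.005}]}}

```text
time: 17.25
tool_pos: [0.5798, 0.0257, 0.1697]
tcp_rot: [3.131, 0.254, 0.001]
wrist_force: [-1.9, 0.5, 0.0]
width: 0.138
```

```bash
python3 wm.py c; python3 wan.py w_c.npz 162;python3 meas.py c
```

```text
17.25 [0.57983134 0.02573692 0.16968633] [3.13127082e+00 2.54190155e-01 1.05703707e-03]
rim z 2741 [159.5 159.7 160.  161.3 162.5 163.  163.7]
rim +y wall y 1644 [51.6 51.8 52.1 53.9 55.7 55.8 55.9]
rim -x wall x 424 [-80.9 -80.2 -79.7 -77.6 -76.1 -75.8 -75.6]
rim +x wall x 408 [104.8 105.  105.2 106.8 108.9 109.3 109.5]
bar x 4992 [-4.6  3.6  8.2 14.7 20.9 25.6 33.6]
bar y 4992 [-55.7 -52.4 -46.1   8.4  47.6  50.8  51.7]
+y [-8.00000e-04  5.38701e+01]
-x [ 2.00000e-03 -7.78069e+01]
+x [-1.600000e-03  1.069529e+02]
collar y 6171 [55.  55.3 57.4 72.5 80.9 81.7 82. ]
collar x 6171 [-126.5 -101.9  -94.2   14.   122.4  130.1  132.9]
collar z 6171 [ 95.   95.8  97.8  99.4 100.7 102.5 104. ]
64 .............################.+++++++++#.##########....+++++...###################+#++++#+++++##########..+++....+++###############+..
76 .............+#####################################################################################################################+..
tote rim y 1069 [80.  80.3 81.6 84.1 85.9 86.  86.1]
tote rim x 1231 [-127.9 -126.  -122.9    6.5  153.4  156.7  158.5]
17.3 [0.5798253  0.02575213 0.16969891] [-3.13128732e+00 -2.54203823e-01 -1.08403075e-03] [ 1.43178157e-03  1.10501174e-01  1.85033513e+00  6.33350880e-05
  1.18006871e+00 -1.60600818e-01] [-2.20823509  0.73098925 -0.35267385] 0.13568799325610134
yaw 0.16200849779022164
tool in tote frame [ 0.01425781 -0.00529639]
top 18 [106.03  43.44] [ 5.8 24.3] 14.37 z 0.16067238788302676 xpct [100.2 100.9 108.4 108.4] y [31.3 31.7 54.4 54.5]
side 398 [14.14  0.32] [119.8 192.9] 89.69 z 0.1620464632456847 xpct [-82.1 -81.6 108.7 110.5] y [-60.1 -58.5  59.3  60.1]
```

View pics/w_c.png

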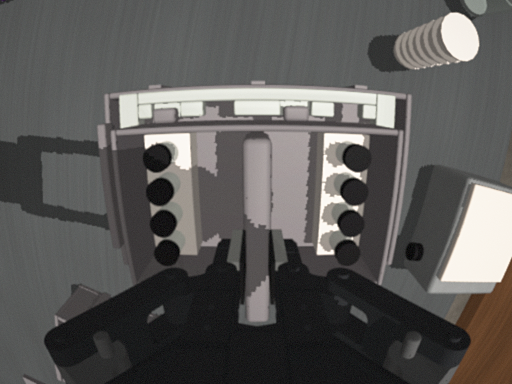

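View pics/m_c.png

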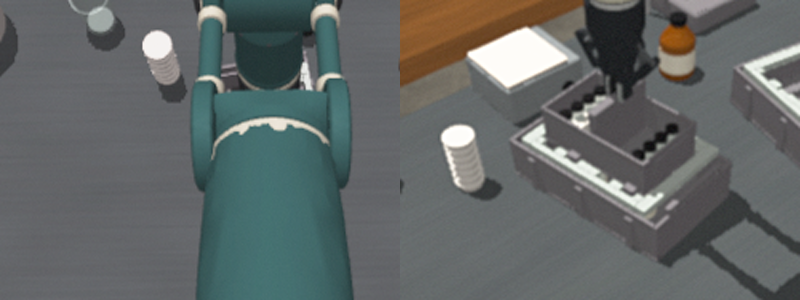

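The caddy is seated: underside is about 92 mm, it is level, the feet fill the pockets, and contact is light. I slide towards the stop along tool -x.

Emit:
{"name": "arm_command", "arguments": {"rows": [{"xyz":[-0.001,0,0],"delta_rot":[0,0,0],"gripper":0.005},{"xyz":[-0.001,0,0],"delta_rot":[0,0,0],"gripper":0.005},{"xyz":[-0.001,0,0],"delta_rot":[0,0,0],"gripper":0.005},{"xyz":[-0.001,0,0],"delta_rot":[0,0,0],"gripper":0.005}]}}

```text
time: 17.8
tool_pos: [0.5772, 0.025, 0.1697]
tcp_rot: [3.131, 0.254, 0.006]
wrist_force: [4.4, -0.4, 1.0]
width: 0.137
```

Emit:
{"name": "arm_command", "arguments": {"rows": [{"xyz":[-0.0015,0,0],"delta_rot":[0,0,0],"gripper":0.005},{"xyz":[-0.0015,0,0],"delta_rot":[0,0,0],"gripper":0.005}]}}

```text
time: 18.0
tool_pos: [0.5761, 0.0248, 0.1706]
tcp_rot: [3.131, 0.254, 0.012]
wrist_force: [7.8, 1.3, 1.0]
width: 0.135
```

Emit:
{"name": "arm_command", "arguments": {"rows": [{"xyz":[-0.001,0,0.0005],"delta_rot":[0,0,0],"gripper":0.005},{"xyz":[-0.001,0,0.0005],"delta_rot":[0,0,0],"gripper":0.005},{"xyz":[0,0,0],"delta_rot":[0,0,0],"gripper":0.005}]}}

```text
time: 18.3
tool_pos: [0.5751, 0.0247, 0.1707]
tcp_rot: [-3.131, -0.254, -0.016]
wrist_force: [8.2, 1.7, 3.1]
width: 0.134
```

```bash
cat > tilt.py <<'E'
from wan import *
c=load(sys.argv[1]);q,z=tf(c);x,y=q[...,0],q[...,1];zr=162
rim=(abs(z-zr)<7)
for nm,m in (("+y rim",rim&(y>50)&(y<56)&(abs(x-12)<85)),):
    # top of rim: take max-ish z per x bin
    xs=[];zs=[]
    for b in range(-70,100,5):
        k=m&(x>b)&(x<b+5)
        if k.sum()>5: xs.append(b+2.5);zs.append(np.percentile(z[k],80))
    print(nm,np.polyfit(xs,zs,1).round(4))
def mid(m,a): v=a[m]; return np.percentile(v,[1,99]).round(1)
print("caddy x -",mid(rim&(x<-70)&(x>-108)&(y>0)&(y<45)&(z>157),x),"+",mid(rim&(x>80)&(x<120)&(y>0)&(y<45)&(z>157),x),"y",mid(rim&(y>45)&(abs(x-5)<80)&(z>157),y))
m=(z>96)&(z<103)&(y>74)&(y<80); print("collar x",np.percentile(x[m],[0.3,99.7]).round(1))
E
python3 wm.py d; python3 tilt.py w_c.npz; python3 tilt.py w_d.npz; python3 meas.py d
```

```text
18.3 [0.57513532 0.02466722 0.17070706] [-3.13125739 -0.25379385 -0.01619548]
+y rim [-1.60000e-03  1.61956e+02]
caddy x - [-80.  -75.7] + [104.9 109.3] y [51.6 55.8]
collar x [-102.1  131.2]
+y rim [1.310000e-02 1.628356e+02]
caddy x - [-84.7 -79.9] + [100.5 105. ] y [51.5 55.5]
collar x [-102.6  130. ]
18.35 [0.57514587 0.02467285 0.17068799] [-3.13125877 -0.25381955 -0.01611386] [-9.55189187e-04  9.40958718e-02  1.86652689e+00  9.34393007e-04
  1.17074767e+00 -1.63080835e-01] [8.89329422 2.01893148 3.79712386] 0.13507394899805894
yaw 0.1617661325767612
tool in tote frame [ 0.00946558 -0.00560694]
top 28 [77.94 -3.54] [120.1  25.8] 72.49 z 0.1623290235600776 xpct [ 47.6  48.  105.1 105.7] y [-58.3 -58.2  54.5  54.6]
side 408 [9.4  0.16] [192.7 118.3] 0.13 z 0.1629169914466753 xpct [-86.9 -85.9 104.2 105.9] y [-59.1 -58.   58.9  59.4]
```

View pics/w_d.png

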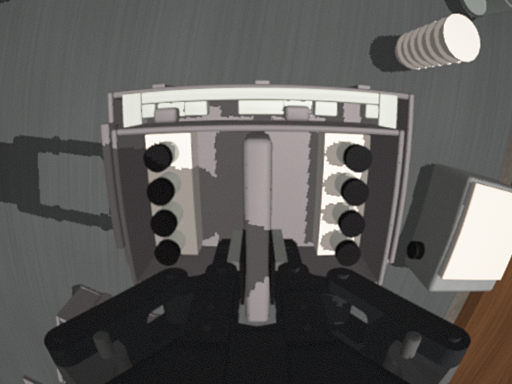

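Emit:
{"name": "arm_command", "arguments": {"rows": [{"xyz":[-0.0005,0,0],"delta_rot":[0,-0.006,0],"gripper":0.005},{"xyz":[-0.0005,0,0],"delta_rot":[0,-0.006,0],"gripper":0.005},{"xyz":[-0.001,0,0],"delta_rot":[0,0,0],"gripper":0.005},{"xyz":[0,0,0],"delta_rot":[0,0,0],"gripper":0.005}]}}

```text
time: 18.85
tool_pos: [0.5733, 0.0244, 0.1707]
tcp_rot: [3.13, 0.254, -0.002]
wrist_force: [7.9, 2.0, 3.0]
width: 0.135
```

Emit:
{"name": "arm_command", "arguments": {"rows": [{"xyz":[-0.001,0,0],"delta_rot":[0,0,0],"gripper":0.005},{"xyz":[-0.001,0,0],"delta_rot":[0,0,0],"gripper":0.005},{"xyz":[0,0,0],"delta_rot":[0,0,0],"gripper":0.005}]}}

```text
time: 19.15
tool_pos: [0.5713, 0.024, 0.1707]
tcp_rot: [3.13, 0.254, -0.002]
wrist_force: [9.0, 1.9, 3.2]
width: 0.138
```

Emit:
{"name": "arm_command", "arguments": {"rows": [{"xyz":[-0.001,0,0],"delta_rot":[0,0,0],"gripper":0.005},{"xyz":[-0.001,0,0],"delta_rot":[0,0,0],"gripper":0.005},{"xyz":[-0.001,0,0],"delta_rot":[0,0,0],"gripper":0.005},{"xyz":[-0.001,0,0],"delta_rot":[0,0,0],"gripper":0.005},{"xyz":[0,0,0],"delta_rot":[0,0,0],"gripper":0.005}]}}

```text
time: 19.65
tool_pos: [0.5673, 0.0234, 0.1707]
tcp_rot: [3.13, 0.254, -0.003]
wrist_force: [8.5, 1.8, 2.8]
width: 0.137
```

```bash
python3 wm.py e; python3 tilt.py w_e.npz; python3 meas.py e
```

```text
19.65 [0.56725878 0.02338746 0.17070225] [ 3.13037979e+00  2.53774734e-01 -2.50275341e-03]
+y rim [1.230000e-02 1.629571e+02]
caddy x - [-92.1 -87.8] + [92.8 97.4] y [51.5 55.5]
collar x [-110.9  122.4]
19.7 [0.5672356  0.02338856 0.17069127] [ 3.13036118e+00  2.53781785e-01 -2.64389105e-03] [-1.94121915e-03  8.74498164e-02  1.87371999e+00 -1.18443432e-03
  1.18202155e+00 -1.63279719e-01] [8.26131151 1.75328134 3.19485765] 0.13113244604726573
yaw 0.16178834151618382
tool in tote frame [ 0.00145173 -0.00559883]
top 33 [70.49 -1.96] [116.   40.6] 82.55 z 0.1621763272797793 xpct [43.  43.5 96.3 96.3] y [-58.2 -58.   55.3  55.5]
side 412 [1.24 0.75] [192.1 119.2] 0.35 z 0.16306592942085063 xpct [-95.2 -94.1  96.   97.2] y [-59.2 -58.   59.1  60.1]
```

View pics/w_e.png

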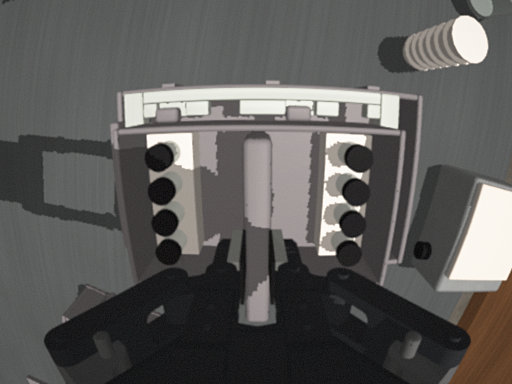

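Emit:
{"name": "arm_command", "arguments": {"rows": [{"xyz":[-0.001,0,0],"delta_rot":[0,0,0],"gripper":0.005},{"xyz":[-0.001,0,0],"delta_rot":[0,0,0],"gripper":0.005},{"xyz":[-0.001,0,0],"delta_rot":[0,0,0],"gripper":0.005},{"xyz":[0,0,0],"delta_rot":[0,0,0],"gripper":0.005}]}}

```text
time: 20.2
tool_pos: [0.5643, 0.0229, 0.1707]
tcp_rot: [3.13, 0.254, -0.003]
wrist_force: [8.6, 2.7, 3.3]
width: 0.131
```

Emit:
{"name": "arm_command", "arguments": {"rows": [{"xyz":[-0.001,0,0],"delta_rot":[0,0,0],"gripper":0.005},{"xyz":[0,0,0],"delta_rot":[0,0,0],"gripper":0.005}]}}

```text
time: 20.4
tool_pos: [0.5633, 0.0227, 0.1707]
tcp_rot: [3.13, 0.254, -0.003]
wrist_force: [7.9, 2.1, 3.6]
width: 0.139
```

Emit:
{"name": "arm_command", "arguments": {"rows": [{"xyz":[-0.001,0,0],"delta_rot":[0,0,0],"gripper":0.005},{"xyz":[0,0,0],"delta_rot":[0,0,0],"gripper":0.005}]}}

```text
time: 20.6
tool_pos: [0.5623, 0.0226, 0.1707]
tcp_rot: [3.13, 0.254, -0.003]
wrist_force: [8.5, 2.1, 3.2]
width: 0.137
```

Emit:
{"name": "arm_command", "arguments": {"rows": [{"xyz":[-0.0007,0,0],"delta_rot":[0,0,0],"gripper":0.005},{"xyz":[0,0,0],"delta_rot":[0,0,0],"gripper":0.005}]}}

```text
time: 20.8
tool_pos: [0.5617, 0.0225, 0.1707]
tcp_rot: [3.13, 0.254, -0.002]
wrist_force: [8.8, 2.4, 3.2]
width: 0.136
```

Emit:
{"name": "arm_command", "arguments": {"rows": [{"xyz":[-0.0007,0,0],"delta_rot":[0,0,0],"gripper":0.005},{"xyz":[0,0,0],"delta_rot":[0,0,0],"gripper":0.005}]}}

```text
time: 21.0
tool_pos: [0.5615, 0.0224, 0.1709]
tcp_rot: [3.13, 0.254, -0.001]
wrist_force: [10.1, 1.8, 2.1]
width: 0.137
```

Emit:
{"name": "arm_command", "arguments": {"rows": [{"xyz":[-0.0008,0,0],"delta_rot":[0,0,0],"gripper":0.005},{"xyz":[0,0,0],"delta_rot":[0,0,0],"gripper":0.005}]}}

```text
time: 21.2
tool_pos: [0.5612, 0.0224, 0.1712]
tcp_rot: [3.13, 0.254, 0.001]
wrist_force: [10.9, 2.2, 2.3]
width: 0.138
```

```bash
python3 wm.py f; python3 tilt.py w_f.npz; python3 meas.py f
```

```text
21.2 [0.56122692 0.02237028 0.17117229] [3.13048518e+00 2.53707217e-01 1.16257553e-03]
+y rim [1.830000e-02 1.634239e+02]
caddy x - [-98.2 -93.7] + [86.8 91.4] y [51.4 55.5]
collar x [-116.2  116.9]
21.25 [0.56120156 0.0223722  0.17113481] [3.13047540e+00 2.53809150e-01 9.69195358e-04] [-3.97783939e-03  7.39495124e-02  1.88743665e+00 -8.54123503e-04
  1.17952004e+00 -1.65452208e-01] [9.64642854 2.5744503  1.80223709] 0.13727838301481868
yaw 0.1617998334156736
tool in tote frame [-0.00466722 -0.00562884]
top 35 [60.22 -3.58] [118.   47.3] 80.74 z 0.16330422303591036 xpct [27.8 27.8 90.5 90.5] y [-58.1 -58.   55.5  55.6]
side 404 [-4.69  0.45] [192.1 118.7] 0.24 z 0.16344877470900984 xpct [-100.7  -99.7   90.3   91.4] y [-59.1 -57.9  58.7  59.6]
```

View pics/w_f.png

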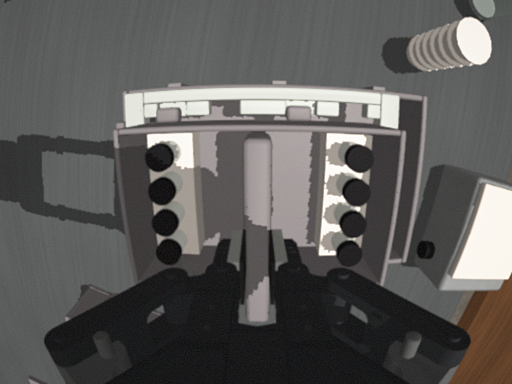

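The collar has moved about 14 mm and now resists further travel, so it is at the stop. The command leads the arm by about 5 mm, so I unwind that and level the caddy before letting go.

Emit:
{"name": "arm_command", "arguments": {"rows": [{"xyz":[0.001,0,0],"delta_rot":[0,0,0],"gripper":0.005},{"xyz":[0.001,0,0],"delta_rot":[0,0,0],"gripper":0.005},{"xyz":[0.001,0,0],"delta_rot":[0,0,0],"gripper":0.005},{"xyz":[0,0,0],"delta_rot":[0,0,0],"gripper":0.005}]}}

```text
time: 21.75
tool_pos: [0.5622, 0.0226, 0.1703]
tcp_rot: [3.13, 0.254, -0.006]
wrist_force: [5.6, 1.7, 2.1]
width: 0.135
```

```bash
python3 wm.py g; python3 tilt.py w_g.npz
```

```text
21.75 [0.56219942 0.02256493 0.17027704] [ 3.13022346  0.25387006 -0.00627283]
+y rim [8.300000e-03 1.625691e+02]
caddy x - [-97.6 -93.1] + [87.5 92.1] y [51.5 55.5]
collar x [-115.9  116.8]
```

Emit:
{"name": "arm_command", "arguments": {"rows": [{"xyz":[0.001,0,0],"delta_rot":[0,0,0],"gripper":0.005},{"xyz":[0.001,0,0],"delta_rot":[0,0,0],"gripper":0.005},{"xyz":[0,0,0],"delta_rot":[0,0,0],"gripper":0.005}]}}

```text
time: 22.1
tool_pos: [0.563, 0.0227, 0.1696]
tcp_rot: [3.13, 0.254, -0.011]
wrist_force: [6.0, 1.4, 3.1]
width: 0.137
```

```bash
python3 wm.py i; python3 tilt.py w_i.npz
```

```text
22.1 [0.56298553 0.02272452 0.16960602] [ 3.13012583  0.25394526 -0.01051174]
+y rim [-8.000000e-04  1.619015e+02]
caddy x - [-96.9 -92.4] + [88.2 92.7] y [51.4 55.5]
collar x [-115.8  117.1]
```

Emit:
{"name": "arm_command", "arguments": {"rows": [{"xyz":[0.001,0,0],"delta_rot":[0,0.003,0],"gripper":0.005},{"xyz":[0.001,0,0],"delta_rot":[0,0.003,0],"gripper":0.005},{"xyz":[0.001,0,0],"delta_rot":[0,0,0],"gripper":0.005},{"xyz":[0,0,0],"delta_rot":[0,0,0],"gripper":0.005}]}}

```text
time: 22.55
tool_pos: [0.5631, 0.0228, 0.1696]
tcp_rot: [3.13, 0.254, -0.01]
wrist_force: [-2.6, 0.2, 9.4]
width: 0.137
```

```bash
python3 wm.py j; python3 tilt.py w_j.npz
```

```text
22.55 [0.56313232 0.02275548 0.16957028] [ 3.13022398  0.25417334 -0.01047698]
+y rim [-1.600000e-03  1.618258e+02]
caddy x - [-97.  -92.3] + [88.2 92.5] y [51.4 55.5]
collar x [-115.9  117.1]
```

Emit:
{"name": "arm_command", "arguments": {"rows": [{"xyz":[0,0,-0.001],"delta_rot":[0,0,0],"gripper":0.005},{"xyz":[0.001,0,0],"delta_rot":[0,0,0],"gripper":0.005},{"xyz":[0.001,0,0],"delta_rot":[0,0,0],"gripper":0.005},{"xyz":[0,0,0],"delta_rot":[0,0,0],"gripper":0.005}]}}

```text
time: 23.0
tool_pos: [0.5639, 0.0229, 0.1698]
tcp_rot: [3.13, 0.254, -0.015]
wrist_force: [-4.6, -1.5, 9.8]
width: 0.136
```

```bash
python3 wm.py k; python3 tilt.py w_k.npz
```

```text
23.0 [0.5639112  0.02290132 0.16976934] [ 3.13010962  0.25421011 -0.01505458]
+y rim [-8.700000e-03  1.621048e+02]
caddy x - [-96.1 -91.9] + [88.5 93.2] y [51.5 55.5]
collar x [-116.4  117. ]
```

Emit:
{"name": "arm_command", "arguments": {"rows": [{"xyz":[0,0,-0.001],"delta_rot":[0,0,0],"gripper":0.005},{"xyz":[0,0,-0.0007],"delta_rot":[0,0,0],"gripper":0.005},{"xyz":[0,0,0],"delta_rot":[0,0,0],"gripper":0.005}]}}

```text
time: 23.35
tool_pos: [0.5642, 0.023, 0.17]
tcp_rot: [3.13, 0.254, -0.014]
wrist_force: [-3.4, -2.1, 4.0]
width: 0.139
```

```bash
python3 wm.py l; python3 tilt.py w_l.npz
```

```text
23.35 [0.56424031 0.0229588  0.16999222] [ 3.13031651  0.25400526 -0.01415292]
+y rim [-1.390000e-02  1.622435e+02]
caddy x - [-96.  -91.6] + [89.  93.4] y [51.4 55.6]
collar x [-116.4  117. ]
```

Emit:
{"name": "arm_command", "arguments": {"rows": [{"xyz":[0,0,0],"delta_rot":[0,0.006,0],"gripper":0.005},{"xyz":[0,0,0],"delta_rot":[0,0.006,0],"gripper":0.005},{"xyz":[0,0,0],"delta_rot":[0,0.002,0],"gripper":0.005},{"xyz":[0,0,0],"delta_rot":[0,0,0],"gripper":0.005}]}}

```text
time: 23.8
tool_pos: [0.5652, 0.0236, 0.1697]
tcp_rot: [-3.13, -0.254, -0.011]
wrist_force: [-0.3, 0.0, -4.2]
width: 0.133
```

```bash
python3 wm.py n; python3 tilt.py w_n.npz
```

```text
23.8 [0.56518273 0.02362698 0.16968869] [-3.13016245 -0.25407503 -0.01127536]
+y rim [-2.00000e-03  1.61929e+02]
caddy x - [-95.2 -90.6] + [90.  94.7] y [51.9 56. ]
collar x [-116.1  117. ]
```

Emit:
{"name": "arm_command", "arguments": {"rows": [{"xyz":[0,0,0.0003],"delta_rot":[0,0,0],"gripper":0.015},{"xyz":[0,0,0],"delta_rot":[0,0,0],"gripper":0.025},{"xyz":[0,0,0],"delta_rot":[0,0,0],"gripper":0.04},{"xyz":[0,0,0],"delta_rot":[0,0,0],"gripper":0.06},{"xyz":[0,0,0],"delta_rot":[0,0,0],"gripper":0.06},{"xyz":[0,0,0],"delta_rot":[0,0,0],"gripper":0.06}]}}

```text
time: 24.45
tool_pos: [0.5657, 0.0234, 0.1705]
tcp_rot: [-3.131, -0.254, -0.013]
wrist_force: [0.3, 0.2, 1.3]
width: 0.707
```

```bash
python3 wm.py o; python3 tilt.py w_o.npz; python3 meas.py o
```

```text
24.45 [0.56573297 0.02344571 0.17054028] [-3.13062954 -0.25415103 -0.01311278]
+y rim [-1.000000e-04  1.618503e+02]
caddy x - [-94.7 -90.3] + [90.3 94.6] y [51.9 56.2]
collar x [-115.8  117.1]
24.5 [0.56570351 0.02342653 0.17050257] [-3.13063029 -0.25416555 -0.01296356] [-3.48481167e-03  7.77011607e-02  1.88463994e+00  1.44324242e-03
  1.17108042e+00 -1.66059084e-01] [ 0.3184475   0.01797067 -0.20998258] 0.7036878412130109
yaw 0.16201805671731417
tool in tote frame [-5.41748023e-05 -5.31428593e-03]
top 27 [64.78 -3.56] [121.1  32.5] 72.21 z 0.16059662462023336 xpct [30.8 31.7 94.6 94.7] y [-57.4 -57.2  55.1  55.2]
side 374 [-1.17  0.56] [192.9 118.6] 0.43 z 0.16215169853015673 xpct [-97.3 -96.4  93.8  95.2] y [-59.3 -57.9  59.5  60.1]
```

View pics/w_o.png

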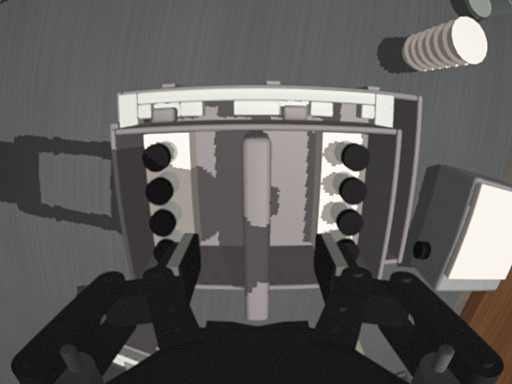

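Emit:
{"name": "arm_command", "arguments": {"rows": [{"xyz":[0,0,-0.02],"delta_rot":[0,0,0],"gripper":0.06},{"xyz":[0,0,-0.04],"delta_rot":[0,0,0],"gripper":0.06},{"xyz":[0,0,-0.045],"delta_rot":[0,0,0],"gripper":0.06},{"xyz":[0,0,-0.045],"delta_rot":[0,0,0],"gripper":0.06},{"xyz":[0,-0.045,0],"delta_rot":[0,0,0],"gripper":0.06},{"xyz":[0,-0.045,0],"delta_rot":[0,0,0],"gripper":0.06},{"xyz":[0,-0.045,0],"delta_rot":[0,0,0],"gripper":0.06},{"xyz":[0,-0.045,0],"delta_rot":[0,0,0],"gripper":0.06},{"xyz":[0,-0.045,0],"delta_rot":[0,0,0],"gripper":0.06},{"xyz":[0,-0.045,0],"delta_rot":[0,0,0],"gripper":0.06},{"xyz":[0,-0.03,0],"delta_rot":[0,0,0],"gripper":0.06},{"xyz":[0,0,0],"delta_rot":[0,0,0],"gripper":0.06}]}}

```text
time: 25.8
tool_pos: [0.5148, 0.323, 0.3199]
tcp_rot: [-3.129, -0.261, -0.011]
wrist_force: [0.0, -0.6, -0.3]
width: 0.701
```

```bash
python3 - <<'E'
import re
s=open('meas.py').read().replace("und=s['tool_pos'][2]-0.0755","und=0.0915")
open('meas2.py','w').write(s)
E
python3 meas2.py z; python3 - <<'E'
from h import *
th=np.deg2rad(9.28); C=np.array([.56490,.02868]);R=np.array([[np.cos(th),np.sin(th)],[-np.sin(th),np.cos(th)]])
for f in ("top0","top_z","side0","side_z"):
    c=load(f+".npz");P=cloud(c);q=(P[...,:2]-C)@R.T*1e3;x,y=q[...,0],q[...,1];z=P[...,2]
    m=(z>.0955)&(z<.105)&(abs(y)>60)&(abs(y)<82)&(x>60)&(x<140); print(f,"collar +x edge",np.percentile(x[m],[98,99.5,100]).round(1), end=" ")
    m=(z>.0965)&(z<.105)&(abs(y)<82)&(x<-80)&(x>-135);h,e=np.histogram(x[m],bins=np.arange(-132,-90,2));print(h)
c=load("top_z.npz");cv2.imwrite("pics/tz.png",cv2.resize(c["pixels"][85:215,195:300,::-1],None,fx=4.5,fy=4.5,interpolation=cv2.INTER_CUBIC))
E
```

```text
25.8 [0.51479356 0.32300468 0.31986066] [-3.12875773 -0.26103085 -0.0111862 ] [ 5.20144968e-01  8.28913074e-02  1.60545079e+00 -1.26269049e-03
  1.44597121e+00  3.53824049e-01] [ 0.04504963 -0.62497009 -0.31820754] 0.7012025693998286
yaw 0.16647356574466166
tool in tote frame [-0.00198805  0.29855271]
top 491 [-0.21  0.38] [191.5 116. ] 0.03 z 0.1601483345475586 xpct [-95.9 -95.7  94.1  95.5] y [-57.6 -57.5  58.2  58.4]
side 555 [-1.25  1.21] [118.5 192.1] 89.96 z 0.16083613675708816 xpct [-97.3 -96.7  93.9  94.8] y [-58.1 -57.2  59.8  60.5]
top0 collar +x edge [130.4 131.6 132. ] [ 0  2 35 36 33 38 13  0  0  0  0  0  0  5 50 47 49 44 47 52]
top_z collar +x edge [116.3 118.2 118.5] [ 0  7 29 37 33 28 25 44 45 47 43 52 44 46 49 41 13 14 43 11]
side0 collar +x edge [131.  132.2 132.7] [ 0 18 32 27 21 24  4  0  0  0  0  0  1 25 42 35 31 34 41 31]
side_z collar +x edge [116.3 117.  117.3] [ 0 13 42 23 26 22 27 45 40 36 25 41 38 27 38 24 12 20 47 13]
```

View pics/tz.png

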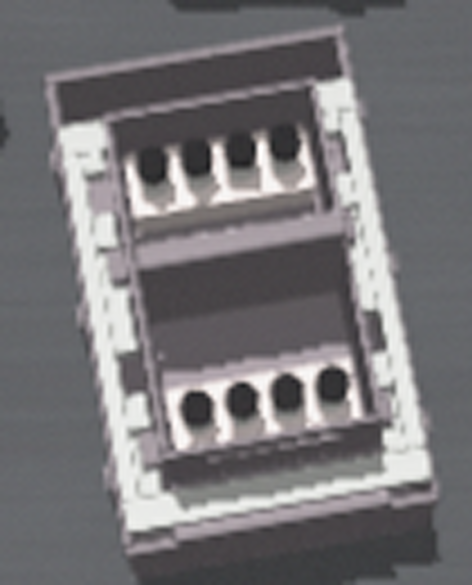

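View pics/m_z.png

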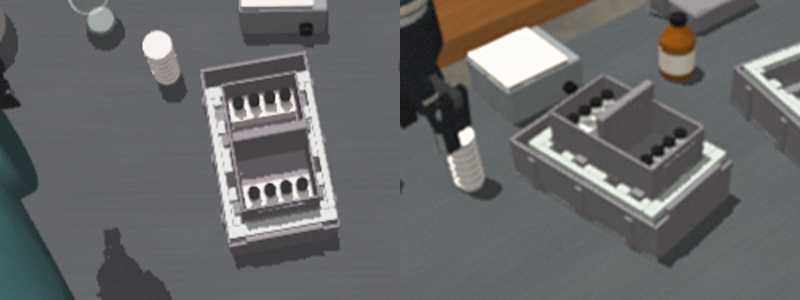

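The collar meets the stop with no gap, and the caddy is at about (-0.2, +0.4) mm of home, level and aligned. The arm is clear, so I'm handing in.

```bash
python3 -c "
from workcell import bot
print(bot.finish_job())"
```

```text
the job is handed in; nothing more can be done
None
```

The caddy is on the sample tote, turned half round, with its feet in the collar's pockets, the collar against its stop block and the gripper released. The job was handed in at about 26 s, with no verdict reported.

- **Half turn:** The last joint could not make the half turn in one grasp. I turned the caddy part way, set it on the bench, regrasped it the other way round and finished the turn over the tote.
- **Finding the pockets:** The collar stood about 13–14 mm off home. The first wrist view showed the caddy 5.5 mm off across the tote. I corrected that and lowered it in steps of about 1 mm. It met the pocket floors lightly with the underside at about 92 mm, level, while the collar was still off its stop.
- **Sliding home:** The collar moved at about 9 N and stopped after about 14 mm. The caddy rocked by up to 0.018 rad during the slide. I backed off about 2 mm to centre it and levelled it before opening the gripper.

**Last checks:** The top view puts the caddy at x = -0.2 mm and y = +0.4 mm, with a yaw error of 0.03° and the underside at about 92 mm. No gap shows at the stop, and the robot touches nothing. The side camera reads x = -1.25 mm and y = +1.2 mm, about 1 mm different and still within limits. The highest vertical wrist reading over the tote was about 10 N up, which means roughly 15 N of caddy on collar. The contact force itself was not measured. In the last views the cup stack and bottle look undisturbed. The jars are hidden under the caddy and could not be seen again.

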